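Park the jar caddy and set the inspection light

TASK

Take the jar caddy by its push bar and roll it forward until both front castors trail straight, then steer it onto the green parking outline, centred and square, with its front towards the inspection light, and let go. Then tilt the light panel forward until its yellow grip bar is in line with the red pointer, let go and make sure that it stays there. Keep the caddy on its wheels and its two pots upright in it, and leave the red pointer and the other things on the counter as they are.

Things in the scene. Friction and masses are not known exactly. Their poses are not given: they have to be found in the camera images.
- caddy: small jar caddy, 200 (x) x 90 (y) mm aluminium tray with burgundy rim, two fixed wheels at the rear (x = -75 mm), two swivel castors outboard of its front, 145 mm wide over all; about 1 kg with its pots, rolls easily, skids sideways at about 4 N. Origin on the counter under the tray's centre; +x is its front (small blue plate), y its left, z up. Rim top 66 mm, pots' tops 114 mm above the counter.
- caddy_bar (a point): middle of the caddy's steel push bar: round, 12 mm thick, 110 mm long along the caddy's y, 92 mm behind the caddy's origin and 135 mm above the counter, on a post at either end; free to grip from above, fingers closing along the caddy's x. Axes as the caddy's.
- castor_left_dir (a point): pivot of the left front castor (caddy x = 72, y = 62 mm), 36 mm above the counter; wheel trails by 14 mm, so pushed straight ahead it swings straight within about 60 mm of travel. Its x axis points opposite to where the wheel trails; straight when parallel to the caddy's x. It starts turned by 0.9 to 2.2 rad.
- castor_right_dir (a point): the same for the right front castor (caddy y = -62 mm).
- pot_front: small white pot standing loose in the tray, 52 mm wide, 70 mm tall; origin at the centre of its underside, z up.
- pot_rear: the same, in the rear half of the tray.
- light: inspection light, fixed to the counter: dark foot 130 (x) x 240 (y) x 16 mm (x from -75 to 55 mm), two steel uprights at y = +-98 mm carry the tilting panel. Origin on the counter below the hinge; +x is the way the light shines (towards the parking outline), z up.
- park_mark (a point): centre of the green parking outline on the counter, 215 mm in front of the light along its x; axes as the light's. The outline's inside is 220 x 160 mm (the tray's ends lie 10 mm inside it). Parked, the caddy's origin is here and the caddy's x points opposite to the light's x (front towards the light, at the end with the small green diamond).
- hinge (a point): middle of the panel's hinge axis, 135 mm above the counter; the axis runs along the light's y.
- panel (a joint): tilt of the panel, rad: 0 upright, growing as its top leans forward (towards the light's +x, over the parking outline); range -0.4 to 1.3. A stiff friction hinge: about 0.8 N m to move it (6 N at the bar), stays where it is left.
- panel_bar (a point): middle of the panel's yellow grip bar: round, 12 mm thick, 150 mm long along the hinge axis, 140 mm from the hinge; held on posts at 70 mm either side of the middle, 40 mm clear of the panel's 14 mm thick, 170 mm wide plate. z points from the hinge to the bar.
- pointer (a joint): tilt of the red pointer on the same axis and in the same sense, rad: the angle wanted for the panel (0.5 to 0.9). Stiff, not to be touched.
- pointer_tip (a point): centre of the red ball (18 mm) at the end of the red pointer, 140 mm from the hinge axis and 122 mm to the light's +y side of the panel's middle; z points from the hinge axis to the ball.
- mortar: white mortar bowl, 100 mm wide; bystander
- amber_bottle: amber bottle, 60 mm wide, 130 mm tall; bystander
- tea_jar: white jar with burgundy cap, 76 mm wide, 100 mm tall; bystander
- tin: steel can, 64 mm wide, 85 mm tall; bystander
- scoop: brass spoon lying down; bystander
- brush: brush lying down; bystander
- packet: white paper-coloured block, 70 x 100 x 40 mm; bystander

How it is judged:
By the outcome, as a careful person would: the job done as asked, in the order asked, and still so for the second after the job is handed in, with the robot touching nothing.
It also fails if it takes over 54 s, if anything falls off the work surface, if the arm or the gripper's body presses on something with over 40 N, if the wrist force passes 120 N, or if a joint passes its speed limit or range.

ROBOT

A 7-joint arm with a two-finger parallel gripper is mounted at the origin on the work surface. World frame = base frame: x ahead of the robot, y to its left, z up, the work surface at z = 0. Lengths are in m, angles in rad, forces in N, time in s.
With the tool pointing down it reaches from about 0.35 to 0.9 m from the base axis. Payload 7.2 kg.
Tool frame: the origin (TCP) lies between the finger pads; the fingertips stand 17 mm ahead of it and the grasp point (between the pads) lies 2 mm behind it; z points along the fingers, y is the direction in which the jaws open and shut (so a half turn about z gives the same grasp; the last joint's range is limited). The gripper opens to 85 mm and grips with 20 to 120 N. Pads are 22 mm wide; open, the fingers measure 114 mm over their backs; the gripper's body (76 mm by 85 mm) begins 54 mm behind the grasp point. The pads swing forward as they close: fully open they stand 13 mm farther back than shut.
Start: joints at [1.049, 0.411, -0.013, 1.596, 0.006, 1.134, -0.082], TCP at [0.274, -0.562, 0.224] pointing down, gripper open.
Joint ranges: [-2.95, 2.95], [-0.29, 1.99], [-1.47, 1.44], [0.14, 2.54], [-1.03, 4.17], [0.13, 1.85], [-2.86, 2.86]. Speed limits (rad/s): [2.39, 2.39, 3.01, 3.01, 3.14, 3.14, 3.14].

INTERFACE

Orientations are given as a rotation vector (axis times angle).
In Python, from cell import ctrl, viewer, workorder gives the robot as it stands.
- The arm moves only by the tool send_rows, never from a script. Its argument "rows" is a list of rows, each a list of 3 entries, a list of its own where there are three numbers: the shift along the tool's x, y, z in mm, then the turn about the tool's z in degrees, then the opening, from -1 (shut) to 1 (fully open). A call has 1 to 8 rows; each row shifts and turns the pose as measured when the row begins, along the tool's axes as they then stand; what a row does not reach is not made up. A row lasts 1/10 s, in which the tool goes at most 50 mm and 8.59 degrees, less where a joint would pass 70% of its speed; a pose out of reach is approached as far as the arm can. A call is refused whole if a number of a shift passes 50 or a number of a turn 8.59, either way. A call with a gripper value outside its range is refused whole. The fingers move at their own pace and stop on an object; "grip_force" is the grip in N (left out, the last holds). Time passes only in rows, so rows that do not move let the fingers close. It gives the time, the measured TCP pose, the force and the opening at its end, in the units of the state.
- ctrl.observe(): the state, without advancing time (a new reading comes with each control period).
- viewer.camera(name): name is "side" or "top"; returns a dict with "img" (384x512x3 uint8, red, green, blue), "depth" (384x512 float32, m along the optical axis (not along the pixel's ray), 0 where there is no reading), "intrinsics" (3x3 intrinsics, pixels), "rvec" (rotation vector, rad) and "tvec" (3), from world to camera coordinates, as OpenCV has them. Camera axes: x right, y down, z forward; pixel columns grow to the right and rows downward; lengths in m; the calibration is good to about 2 mm. A picture is of the moment at which its call begins.
- workorder.finish_job(): hands the job in, once; it reports no verdict.
The state is a dict: "time": time; "joint_positions": joint angles; "qvel": joint speeds; "joint_efforts": joint torques, N m; "tcp_pos": TCP position; "orientation": TCP orientation; "ft_force": force on the tool from outside, world axes, zero at the start; "wrist_torque": the same for the moment, N m; "gripper_width": finger opening in m.
Only numpy, scipy, OpenCV 4.12 (cv2) and the standard library are available. Lean on these libraries where they do the work, as an engineer would, in place of code of your own. Each camera call takes 0.05 s, during which the arm holds its last target.

## Working session

There is one attempt and no reset: what is moved stays moved. The work goes in short steps, Python scripts to look and compute and a tool call to move; the robot and the scene stay as the last step left them, time stands still between calls to the robot, and variables do not carry over. Pictures are saved under pics/ and viewed, and the job is handed in when it is done.

Besides the shell and the picture viewer there is one more tool, called after ">>>" as a command line: name --argument value ..., lists and objects as JSON in quotes. send_rows: Moves the arm, as the interface text tells. Its arguments: {"type":"object","properties":{"rows":{"type":"array","items":{"type":"array"}},"grip_force":{"type":"number"}},"required":["rows"]}

```bash
mkdir -p pics; ls
cat > h.py <<'E'
import numpy as np, cv2
from cell import ctrl, viewer, workorder
def cam(n,save=None):
    c=viewer.camera(n)
    if save: cv2.imwrite('pics/'+save+'.png',cv2.cvtColor(c['img'],cv2.COLOR_RGB2BGR))
    np.savez('last_'+n+'.npz',**c)
    return c
def load(n): return dict(np.load('last_'+n+'.npz'))
def RT(c): return cv2.Rodrigues(np.array(c['rvec'],float))[0],np.array(c['tvec'],float).reshape(3)
def ray(c,u,v):
    R,t=RT(c);K=np.array(c['intrinsics']);o=-R.T@t
    d=R.T@(np.linalg.inv(K)@np.array([u,v,1.])); return o,d
def onz(c,u,v,z):
    o,d=ray(c,u,v); return o+d*(z-o[2])/d[2]
def tri(c1,p1,c2,p2):
    o1,d1=ray(c1,*p1);o2,d2=ray(c2,*p2)
    s=np.linalg.lstsq(np.c_[d1,-d2],o2-o1,rcond=None)[0]
    a=o1+d1*s[0];b=o2+d2*s[1]; return (a+b)/2,np.linalg.norm(a-b)
def cloud(c):
    R,t=RT(c);K=np.array(c['intrinsics']);D=c['depth'];v,u=np.indices(D.shape)
    P=np.stack([(u-K[0,2])/K[0,0]*D,(v-K[1,2])/K[1,1]*D,D],-1)
    W=(P-t)@R; W[D<=0]=np.nan; return W
def proj(c,P):
    R,t=RT(c);K=np.array(c['intrinsics']);q=K@(R@np.array(P)+t);return q[:2]/q[2]
E
python3 - <<'E'
from h import *
np.set_printoptions(precision=4,suppress=True)
s=ctrl.observe();print(s)
for n in('side','top'):
    c=cam(n,n+'0');R,t=RT(c);print(n,-R.T@t,R[2],np.array(c['intrinsics'])[0])
    cv2.imwrite('pics/%s0b.png'%n,cv2.resize(cv2.cvtColor(c['img'],cv2.COLOR_RGB2BGR),(800,600),interpolation=cv2.INTER_CUBIC))
E
```

```text
pics
{'time': 0.0, 'joint_positions': array([ 1.0488,  0.4119, -0.0127,  1.5971,  0.0056,  1.1343, -0.0822]), 'qvel': array([ 0.0016,  0.0003,  0.0002,  0.0002,  0.    ,  0.0011, -0.0001]), 'joint_efforts': array([ -0.001 , -60.0624,   0.6818, -29.9414,   0.0137,   0.0107,
        -0.    ]), 'tcp_pos': array([ 0.2737, -0.5613,  0.2231]), 'orientation': array([-3.0595, -0.7064,  0.0008]), 'ft_force': array([-0.0964, -0.7319,  0.2191]), 'wrist_torque': array([ 0.0703, -0.006 ,  0.0372]), 'gripper_width': 0.08514229064115819}
side [0.4517 0.8046 0.9342] [ 0.0824 -0.7561 -0.6492] [356.4427   0.     252.9318]
top [ 0.4088 -0.0563  1.2283] [ 0.1474  0.0083 -0.989 ] [372.7429   0.     255.9464]
```

View pics/top0b.png

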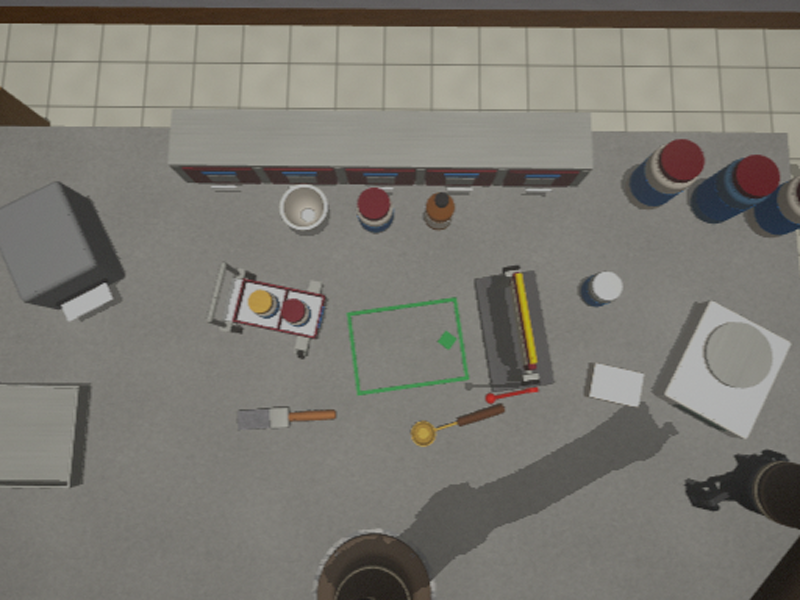

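View pics/side0b.png

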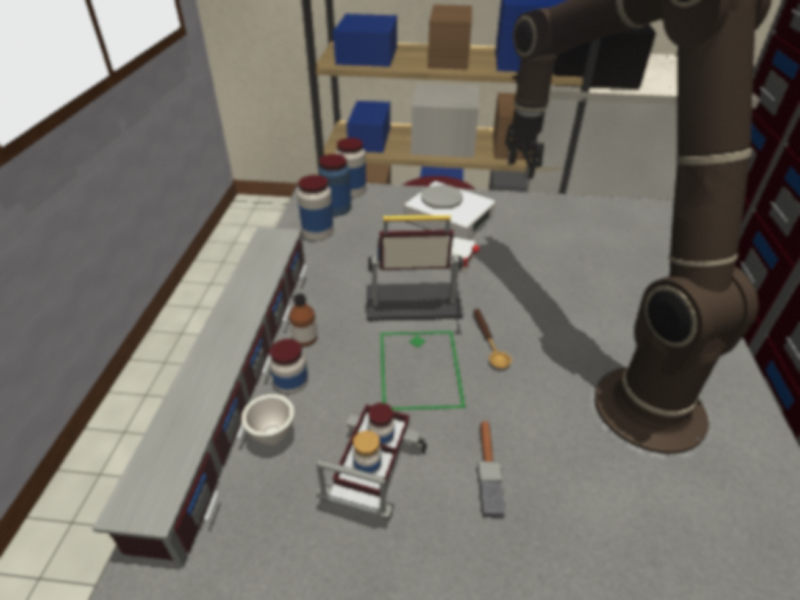

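```bash
cat > meas.py <<'E'
from h import *
np.set_printoptions(precision=4,suppress=True)
T=load('top');S=load('side')
hsv=cv2.cvtColor(T['img'],cv2.COLOR_RGB2HSV)
g=((hsv[...,0]>45)&(hsv[...,0]<80)&(hsv[...,1]>120)).astype(np.uint8)
n,l,st,ce=cv2.connectedComponentsWithStats(g)
for i in range(1,n):
    if st[i,4]>15: print('green',st[i],ce[i],onz(T,*ce[i],0))
i=1+np.argmax(st[1:,4]); ys,xs=np.where(l==i)
P=np.array([onz(T,x,y,0)[:2] for x,y in zip(xs,ys)])
r=cv2.minAreaRect((P*1000).astype(np.float32));print('rect mm',r)
E
python3 meas.py
python3 - <<'E'
from h import *
for n in('top','side'):
    T=load(n);im=cv2.cvtColor(T['img'],cv2.COLOR_RGB2BGR)
    cr={'top':(120,150,260,270),'side':(190,240,290,345)}[n]
    x0,y0,x1,y1=cr;k=im[y0:y1,x0:x1];f=min(800/(x1-x0),600/(y1-y0));cv2.imwrite('pics/c_%s.png'%n,cv2.resize(k,None,fx=f,fy=f,interpolation=cv2.INTER_CUBIC))
    cr={'top':(290,160,360,265),'side':(225,120,325,220)}[n]
    x0,y0,x1,y1=cr;k=im[y0:y1,x0:x1];f=min(800/(x1-x0),600/(y1-y0));cv2.imwrite('pics/l_%s.png'%n,cv2.resize(k,None,fx=f,fy=f,interpolation=cv2.INTER_CUBIC));print(f)
E
```

```text
green [223 191  77  62 360] [260.3 221.5] [ 0.4891 -0.0617  0.    ]
green [281 213  10  10  65] [285.7692 217.4462] [ 0.5034 -0.1455  0.    ]
rect mm ((491.2571105957031, -61.56639099121094), (173.82740783691406, 231.83563232421875), 8.77210807800293)
5.714285714285714
6.0
```

View pics/c_top.png

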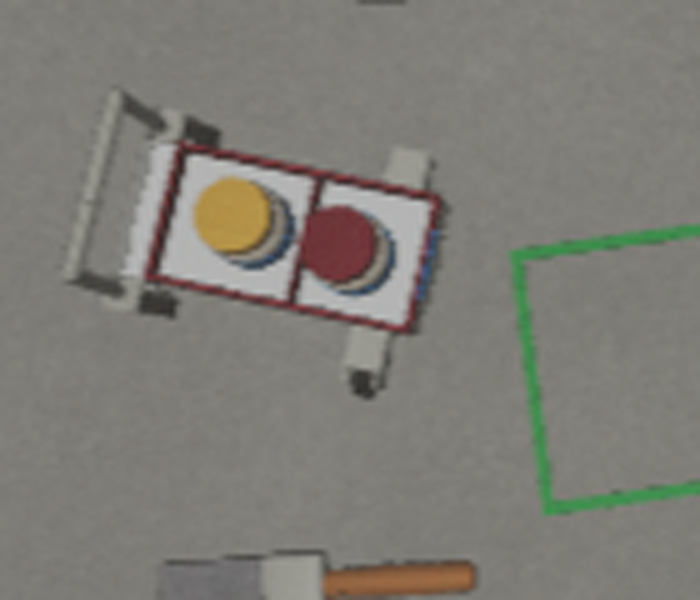

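View pics/c_side.png

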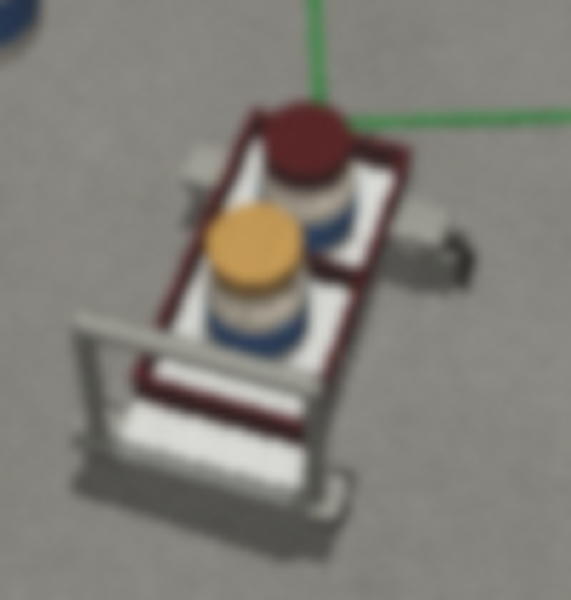

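View pics/l_top.png

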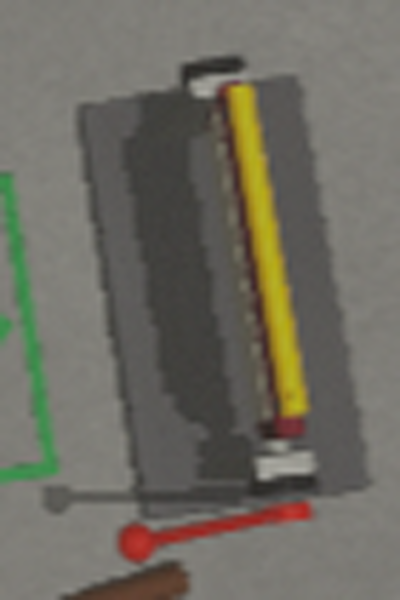

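View pics/l_side.png

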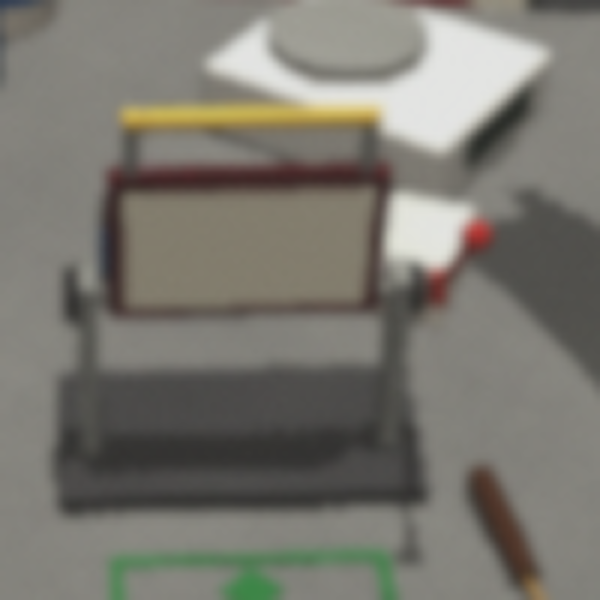

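```bash
cat > meas2.py <<'E'
from h import *
import sys
np.set_printoptions(precision=4,suppress=True)
def park(T):
    hsv=cv2.cvtColor(T['img'],cv2.COLOR_RGB2HSV)
    g=((hsv[...,0]>45)&(hsv[...,0]<80)&(hsv[...,1]>110)).astype(np.uint8)
    n,l,st,ce=cv2.connectedComponentsWithStats(g)
    i=1+np.argmax(st[1:,4]); ys,xs=np.where(l==i)
    P=np.array([onz(T,x,y,0)[:2] for x,y in zip(xs,ys)])
    c=np.array([.49,-.0616]);th=np.deg2rad(-81.2)
    for _ in range(6):
        f=np.array([np.cos(th),np.sin(th)]);lf=np.array([-f[1],f[0]])
        a=(P-c)@f;b=(P-c)@lf
        ed=[]
        L=[np.polyfit(b[k],a[k],1) for k in [(a>.095)&(abs(b)<.07),(a<-.095)&(abs(b)<.07)]]
        M=[np.polyfit(a[k],b[k],1) for k in [(b>.07)&(abs(a)<.1),(b<-.07)&(abs(a)<.1)]]
        c=c+f*(L[0][1]+L[1][1])/2+lf*(M[0][1]+M[1][1])/2
        th+=(M[0][0]+M[1][0]-L[0][0]-L[1][0])/4
    print('park',c,np.rad2deg(th),'sizes',L[0][1]-L[1][1],M[0][1]-M[1][1],'slopes',[m[0] for m in L+M])
    return c,th
def red(c):
    hsv=cv2.cvtColor(c['img'],cv2.COLOR_RGB2HSV)
    return ((hsv[...,0]<6)|(hsv[...,0]>174))&(hsv[...,1]>180)&(hsv[...,2]>130)
def yel(c):
    hsv=cv2.cvtColor(c['img'],cv2.COLOR_RGB2HSV)
    return (hsv[...,0]>22)&(hsv[...,0]<33)&(hsv[...,1]>150)&(hsv[...,2]>90)
def rim(T):
    hsv=cv2.cvtColor(T['img'],cv2.COLOR_RGB2HSV)
    return ((hsv[...,0]<8)|(hsv[...,0]>170))&(hsv[...,1]>90)&(hsv[...,2]<140)
if __name__=='__main__':
    T=load('top');S=load('side')
    c,th=park(T)
    for n,C in(('T',T),('S',S)):
        for nm,f in(('red',red),('yel',yel),('rim',rim)):
            k,l,st,ce=cv2.connectedComponentsWithStats(f(C).astype(np.uint8))
            for i in range(1,k):
                if st[i,4]>25:
                    ys,xs=np.where(l==i); r=cv2.minAreaRect(np.c_[xs,ys].astype(np.float32))
                    print(n,nm,st[i],ce[i],cv2.boxPoints(r).round(1).tolist())
E
python3 meas2.py
```

```text
park [ 0.4912 -0.0616] -81.3015817536345 sizes 0.22768231250106813 0.16794433374819878 slopes [np.float64(-0.0015519376755243188), np.float64(0.001169346754460557), np.float64(0.00016394984934452265), np.float64(-0.0005465407704100168)]
T red [311 248  33  10  63] [324.7937 252.381 ] [[310.5, 252.89999389648438], [342.20001220703125, 244.89999389648438], [343.3999938964844, 249.60000610351562], [311.6000061035156, 257.6000061035156]]
T yel [330 175  14  57 232] [336.5733 203.6552] [[329.70001220703125, 175.1999969482422], [333.8999938964844, 174.5], [343.29998779296875, 230.89999389648438], [339.1000061035156, 231.60000610351562]]
T rim [423  89  28  27 565] [436.3735 101.8336] [[418.6000061035156, 106.80000305175781], [429.79998779296875, 84.4000015258789], [454.20001220703125, 96.5999984741211], [443.0, 119.0]]
T rim [471  99  28  27 589] [484.4601 112.0764] [[471.0, 99.0], [498.0, 99.0], [498.0, 125.0], [471.0, 125.0]]
T rim [117 107  44   2  76] [138.5132 107.5263] [[117.0, 108.0], [117.0, 107.0], [160.0, 107.0], [160.0, 108.0]]
T rim [169 108  44   1  44] [190.5 108. ] [[212.0, 
[... 1857 characters left out ...]
[484.0, 278.0]]
S rim [171 217  22  16 241] [182.3859 224.1743] [[170.5, 224.5], [183.5, 211.5], [195.0, 223.0], [182.0, 236.0]]
S rim [234 258  27  14 184] [244.163  264.6413] [[233.60000610351562, 259.8999938964844], [257.79998779296875, 255.0], [260.3999938964844, 267.8999938964844], [236.1999969482422, 272.79998779296875]]
S rim [112 291  22  60 211] [120.3934 326.564 ] [[108.5, 346.5], [127.5999984741211, 289.20001220703125], [139.3000030517578, 293.1000061035156], [120.19999694824219, 350.3999938964844]]
S rim [ 74 344  33  12 236] [ 90.4237 349.9619] [[73.0999984741211, 352.5], [74.0, 343.6000061035156], [106.80000305175781, 346.8999938964844], [105.9000015258789, 355.79998779296875]]
```

```bash
cat > m3.py <<'E'
from h import *
from meas2 import *
np.set_printoptions(precision=4,suppress=True)
T=load('top');S=load('side')
q=np.array([onz(T,u,v,.065)[:2] for u,v in [(154.4,177.6),(207.5,188.5),(201.8,216.2),(148.7,205.4)]])
c=q.mean(0);d=(q[1]+q[2]-q[0]-q[3]);h=np.arctan2(d[1],d[0]);print('caddy rim c',c,np.rad2deg(h),np.linalg.norm(q[1]-q[0]),np.linalg.norm(q[2]-q[1]))
b=np.array([onz(T,u,v,.139)[:2] for u,v in [(143.4,169.4),(134.8,205.4)]]);e=b[0]-b[1]
print('bar',b,b.mean(0),np.rad2deg(np.arctan2(e[1],e[0]))-90,np.linalg.norm(e))
f=np.array([np.cos(h),np.sin(h)]);print('bar from rim',c-.092*f)
# light
pc=np.array([.4912,-.0616]);th=np.deg2rad(-81.3);F=np.array([np.cos(th),np.sin(th)])
lo=pc+.215*F;print('light origin',lo); lx=-F; ly=np.array([-lx[1],lx[0]])
def lf(P): P=np.array(P);return np.array([(P[:2]-lo)@lx,(P[:2]-lo)@ly,P[2]])
# red ball: top ( crop 5.714, origin 290,160): (137,542); side crop 6 origin 225,120: (480,234)
rt=(290+137/5.714,160+542/5.714);rs=(225+480/6,120+234/6)
p,r=tri(T,rt,S,rs);print('ball',p,r,lf(p),'tilt',np.arctan2(lf(p)[0],lf(p)[2]-.135))
for a,bb in(((230,87),(120,117)),((297,410),(380,118))):
    pass
# yellow bar ends: top-left crop end (238,88) is far-left(+x world)= side left end
for tt,ss in(((240,88),(122,117)),((294,415),(380,117))):
    p,r=tri(T,(290+tt[0]/5.714,160+tt[1]/5.714),S,(225+ss[0]/6,120+ss[1]/6));print('ybar',p,r,lf(p),'tilt',np.arctan2(lf(p)[0],lf(p)[2]-.135))
E
python3 m3.py
```

```text
caddy rim c [0.5592 0.1987] -100.8700163593193 0.17317523983203043 0.08909369382043189
bar [[0.631  0.2897]
 [0.5227 0.3088]] [0.5769 0.2992] -100.0317981905363 0.10996543060707906
bar from rim [0.5766 0.289 ]
light origin [ 0.5237 -0.2741]
ball [ 0.3863 -0.2019  0.2381] 0.003632771966954405 [0.0922 0.1249 0.2381] tilt 0.7294666897137817
ybar [ 0.5935 -0.2459  0.2726] 8.885047527853422e-06 [ 0.0173 -0.0732  0.2726] tilt 0.1252890811579624
ybar [ 0.4455 -0.268   0.2697] 0.00030329396936167887 [0.0179 0.0764 0.2697] tilt 0.13184038863889186
```

```bash
cat > plan.py <<'E'
from h import *
np.set_printoptions(precision=4,suppress=True)
def st():
    s=ctrl.observe();R=cv2.Rodrigues(s['orientation'])[0];psi=np.rad2deg(np.arctan2(R[1,1],R[0,1]))
    return s,np.array(s['tcp_pos']),psi,R
def show():
    s,p,psi,R=st();print('t',round(s['time'],2),'tcp',p,'psi',round(psi,2),'tilt',R[2,2].round(5),'F',s['ft_force'],'Tq',s['wrist_torque'],'w',round(s['gripper_width'],4),'q',np.round(s['joint_positions'],2))
def rows(wps,p=None,psi=None):
    "wps: list of (xyz,psi) per-row targets; prints rows"
    if p is None: _,p,psi,_=st()
    for w,a in wps:
        d=(np.array(w)-p)*1000;r=np.deg2rad(psi)
        y=np.array([np.cos(r),np.sin(r)]);x=np.array([-y[1],y[0]])
        t=-((a-psi+180)%360-180)
        print([[round(float(d[:2]@x),1),round(float(d[:2]@y),1),round(float(-d[2]),1)],round(float(t),2)])
        p=np.array(w);psi=a
def line(w,a,n=None,step=.045,p=None,psi=None,dirn=None):
    if p is None: _,p,psi,_=st()
    w=np.array(w);da=(a-psi+180)%360-180
    if dirn and np.sign(da)!=dirn: da+=360*dirn
    if n is None: n=int(np.ceil(max(np.linalg.norm(w-p)/step,abs(da)/8.5)))
    print('n',n);rows([(p+(w-p)*(k+1)/n,psi+da*(k+1)/n) for k in range(n)],p,psi)
E
python3 - <<'E'
from plan import *
show()
T=load('top');print('potrear',onz(T,166.4,193.4,.114))
line((.274,-.561,.36),-64+20,n=4)
line((.577,.2995,.24),79.5,p=np.array((.274,-.561,.36)),psi=-44,dirn=1,n=20)
E
```

```text
t 0.1 tcp [ 0.2737 -0.5614  0.2233] psi -64.0 tilt -1.0 F [-0.7372 -0.6095 -0.5925] Tq [-0.0415  0.0087 -0.0219] w 0.0853 q [ 1.05  0.41 -0.01  1.6   0.01  1.13 -0.08]
potrear [0.563  0.2237 0.114 ]
n 4
[[0.1, -0.1, -34.2], -5.0]
[[0.1, -0.0, -34.2], -5.0]
[[0.1, -0.0, -34.2], -5.0]
[[0.1, -0.0, -34.2], -5.0]
n 20
[[41.5, -19.0, 6.0], -6.18]
[[43.3, -14.4, 6.0], -6.18]
[[44.6, -9.7, 6.0], -6.18]
[[45.4, -4.8, 6.0], -6.18]
[[45.6, 0.1, 6.0], -6.18]
[[45.3, 5.0, 6.0], -6.18]
[[44.5, 9.8, 6.0], -6.18]
[[43.2, 14.6, 6.0], -6.18]
[[41.4, 19.1, 6.0], -6.18]
[[39.1, 23.5, 6.0], -6.18]
[[36.4, 27.5, 6.0], -6.18]
[[33.2, 31.3, 6.0], -6.18]
[[29.6, 34.7, 6.0], -6.18]
[[25.7, 37.7, 6.0], -6.18]
[[21.5, 40.2, 6.0], -6.18]
[[17.1, 42.3, 6.0], -6.18]
[[12.4, 43.9, 6.0], -6.18]
[[7.6, 45.0, 6.0], -6.18]
[[2.7, 45.5, 6.0], -6.18]
[[-2.2, 45.6, 6.0], -6.18]
```

>>> send_rows --rows '[[[0, 0, -34], -5, 1], [[0, 0, -34], -5, 1], [[0, 0, -34], -5, 1], [[0, 0, -34], -5, 1], [[41, -19, 0], -6, 1], [[43, -14, 0], -6, 1], [[44, -10, 0], -6, 1], [[45, -5, 0], -6, 1]]'

```text
time: 0.9
tcp_pos: [0.3286, -0.3894, 0.3597]
orientation: [-2.549, -1.818, 0.003]
ft_force: [0.8, 0.1, -1.3]
gripper_width: 0.0858
```

>>> send_rows --rows '[[[45, 0, 0], -6, 1], [[45, 5, 0], -6, 1], [[44, 10, 0], -6, 1], [[43, 15, 0], -6, 1], [[41, 19, 0], -6, 1], [[39, 23, 0], -6, 1], [[36, 27, 0], -6, 1], [[33, 31, 0], -6, 1]]'

```text
time: 1.7
tcp_pos: [0.4457, -0.0321, 0.3601]
orientation: [-1.543, -2.724, -0.001]
ft_force: [0.5, -0.6, -0.0]
gripper_width: 0.0857
```

Run:
```python
from plan import *
show()
line((.577,.2995,.24),79.5,dirn=1)
```

```text
t 1.7 tcp [ 0.4457 -0.0321  0.3601] psi 30.95 tilt -0.99994 F [ 0.5453 -0.5699 -0.0154] Tq [ 0.0186 -0.0238 -0.001 ] w 0.0857 q [ 0.58  0.05 -0.62  1.75  0.02  1.36  0.49]
n 9
[[24.1, 31.5, 13.3], -5.39]
[[21.0, 33.6, 13.3], -5.39]
[[17.8, 35.4, 13.3], -5.39]
[[14.4, 36.9, 13.3], -5.39]
[[10.8, 38.1, 13.3], -5.39]
[[7.2, 39.0, 13.3], -5.39]
[[3.5, 39.5, 13.3], -5.39]
[[-0.2, 39.6, 13.3], -5.39]
[[-3.9, 39.4, 13.3], -5.39]
```

>>> send_rows --rows '[[[24, 32, 13], -5.5, 1], [[21, 34, 13], -5.5, 1], [[18, 35, 13], -5.5, 1], [[14, 37, 13], -5.5, 1], [[11, 38, 13], -5.5, 1], [[7, 39, 13], -5.5, 1], [[3, 40, 13], -5.5, 1], [[0, 40, 13], -5.5, 1]]'

```text
time: 2.5
tcp_pos: [0.56, 0.2785, 0.2531]
orientation: [-0.363, -3.114, -0.004]
ft_force: [-0.0, -0.6, 0.0]
gripper_width: 0.0854
```

Run:
```python
from plan import *
show()
line((.577,.2995,.215),79.5)
c=cam('side','side1');c=cam('top','top1')
```

```text
t 2.5 tcp [0.56   0.2785 0.2531] psi 76.69 tilt -0.99998 F [-0.0153 -0.6225  0.0253] Tq [-0.0501 -0.0211  0.0063] w 0.0854 q [ 0.03  0.52 -0.83  1.51  0.39  1.28  0.49]
n 2
[[-5.9, 12.2, 19.1], -1.41]
[[-6.2, 12.0, 19.1], -1.41]
```

View pics/side1.png

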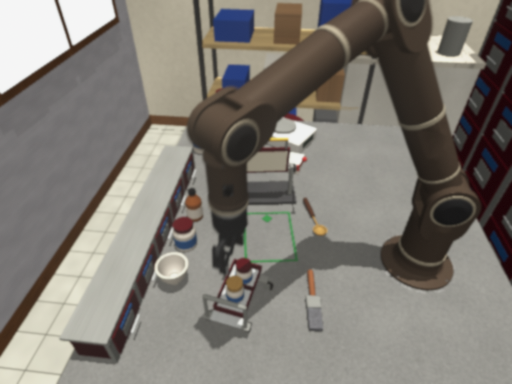

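>>> send_rows --rows '[[[-6, 12, 19], -1.4, 1], [[-6, 12, 19], -1.4, 1], [[0, 0, 0], 0, 1]]'

```text
time: 2.9
tcp_pos: [0.574, 0.3049, 0.2098]
orientation: [-0.273, -3.115, -0.006]
ft_force: [0.3, 0.2, 0.1]
gripper_width: 0.0856
```

Run:
```python
from plan import *
show()
line((.577,.2995,.138),79.5,n=3)
```

```text
t 2.9 tcp [0.574  0.3049 0.2098] psi 79.98 tilt -0.99989 F [0.2643 0.2136 0.11  ] Tq [ 0.0219  0.0369 -0.015 ] w 0.0856 q [-0.03  0.6  -0.82  1.5   0.44  1.24  0.49]
n 3
[[-1.3, -1.6, 23.9], 0.16]
[[-1.3, -1.6, 23.9], 0.16]
[[-1.3, -1.6, 23.9], 0.16]
```

>>> send_rows --rows '[[[-2, -3, 24], 0, 1], [[-1, -2, 24], 0, 1], [[0, 0, 20], 0, 1], [[0, 0, 0], 0, 1]]'

```text
time: 3.3
tcp_pos: [0.5753, 0.2971, 0.1424]
orientation: [-0.281, -3.116, -0.004]
ft_force: [-0.5, -0.7, 0.3]
gripper_width: 0.0856
```

Run:
```python
from plan import *
show()
line((.577,.2995,.138),79.5,n=1)
c=cam('side');im=cv2.cvtColor(c['img'],cv2.COLOR_RGB2BGR)[200:340,150:320]
cv2.imwrite('pics/side2.png',cv2.resize(im,None,fx=4,fy=4,interpolation=cv2.INTER_CUBIC))
```

```text
t 3.3 tcp [0.5753 0.2971 0.1424] psi 79.68 tilt -0.99991 F [-0.5194 -0.6713  0.2924] Tq [-0.0106  0.0078  0.0069] w 0.0856 q [-0.03  0.66 -0.79  1.58  0.49  1.12  0.46]
n 1
[[-1.2, 2.6, 4.4], 0.18]
```

View pics/side2.png

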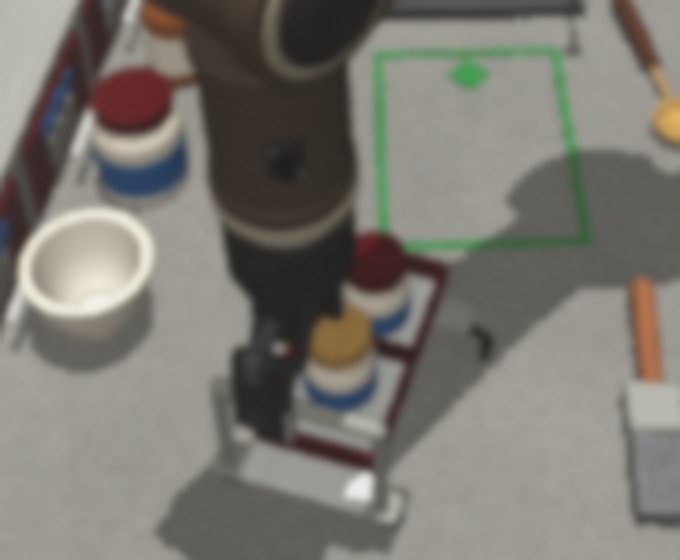

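Run:
```python
from plan import *
S=load('side')
for P in [(.631,.2897,.135),(.5227,.3088,.135),(.577,.2995,.135),(.5753,.2971,.1424)]:
    u=proj(S,P);print(u,((u-[150,200])*4))
```

```text
[205.2179 294.1877] [220.8717 376.7508]
[245.7841 304.8995] [383.1364 419.598 ]
[225.1664 299.5543] [300.6658 398.2173]
[225.848  297.1547] [303.392  388.6189]
```

>>> send_rows --rows '[[[-1, 2, 5], 0, 1], [[0, 0, 0], 0, -1], [[0, 0, 0], 0, -1], [[0, 0, 0], 0, -1], [[0, 0, 0], 0, -1], [[0, 0, 0], 0, -1]]' --grip_force 60

```text
time: 3.95
tcp_pos: [0.5796, 0.3005, 0.145]
orientation: [-0.285, -3.124, -0.012]
ft_force: [-0.1, 0.9, -0.8]
gripper_width: 0.0121
```

Run:
```python
from plan import *
show()
```

```text
t 3.95 tcp [0.5796 0.3005 0.145 ] psi 79.56 tilt -0.99996 F [-0.0574  0.912  -0.8072] Tq [ 0.0106 -0.0354 -0.0159] w 0.0121 q [-0.03  0.66 -0.79  1.57  0.49  1.12  0.46]
```

>>> send_rows --rows '[[[0, -4, 0], 0, -1], [[0, -7, 0], 0, -1], [[0, -9, 0], 0, -1], [[0, -10, 0], 0, -1]]'

```text
time: 4.35
tcp_pos: [0.5733, 0.2703, 0.1447]
orientation: [-0.282, -3.124, -0.013]
ft_force: [0.1, -0.5, -0.1]
gripper_width: 0.0002
```

Run:
```python
from plan import *
show()
show()
```

```text
t 4.35 tcp [0.5733 0.2703 0.1447] psi 79.67 tilt -0.99995 F [ 0.1174 -0.4956 -0.103 ] Tq [ 0.0082 -0.0018  0.0315] w 0.0002 q [ 0.02  0.63 -0.8   1.62  0.48  1.1   0.49]
t 4.35 tcp [0.5733 0.2703 0.1447] psi 79.67 tilt -0.99995 F [ 0.1174 -0.4956 -0.103 ] Tq [ 0.0082 -0.0018  0.0315] w 0.0002 q [ 0.02  0.63 -0.8   1.62  0.48  1.1   0.49]
```

Run:
```python
from plan import *
c=cam('side');im=cv2.cvtColor(c['img'],cv2.COLOR_RGB2BGR)[200:340,150:320]
cv2.imwrite('pics/side3.png',cv2.resize(im,None,fx=4,fy=4,interpolation=cv2.INTER_CUBIC))
c=cam('top');im=cv2.cvtColor(c['img'],cv2.COLOR_RGB2BGR)[140:280,100:270]
cv2.imwrite('pics/top3.png',cv2.resize(im,None,fx=4,fy=4,interpolation=cv2.INTER_CUBIC))
```

```text
(no output)
```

View pics/side3.png

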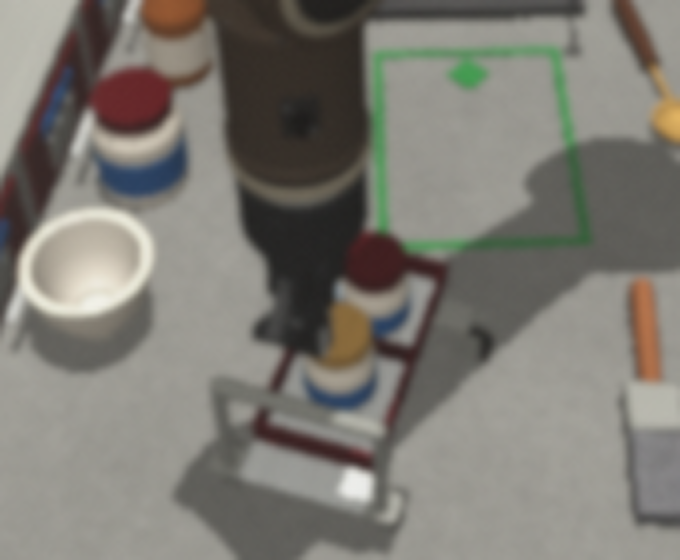

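View pics/top3.png

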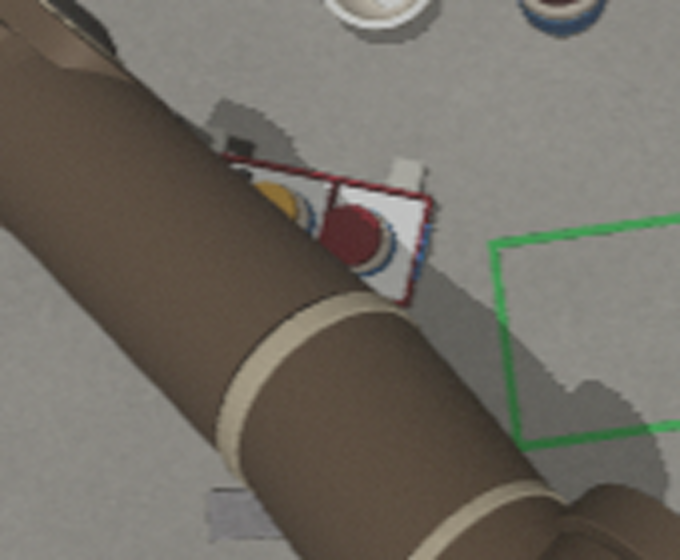

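>>> send_rows --rows '[[[0, 0, -25], 0, -1], [[0, 0, -25], 0, 0], [[0, 15, 0], 0, 1], [[0, 15, 0], 0, 1], [[0, 0, 0], 0, 1]]'

```text
time: 4.95
tcp_pos: [0.5798, 0.2974, 0.1954]
orientation: [-0.291, -3.122, -0.01]
ft_force: [-0.7, 0.2, 0.7]
gripper_width: 0.0578
```

Run:
```python
from plan import *
show()
c=cam('side');im=cv2.cvtColor(c['img'],cv2.COLOR_RGB2BGR)[270:340,190:270]
cv2.imwrite('pics/side4.png',cv2.resize(im,None,fx=8,fy=8,interpolation=cv2.INTER_CUBIC))
```

```text
t 4.95 tcp [0.5798 0.2974 0.1954] psi 79.37 tilt -0.99996 F [-0.7062  0.1753  0.6996] Tq [ 0.0187 -0.0054  0.0568] w 0.0578 q [-0.02  0.61 -0.81  1.52  0.45  1.21  0.49]
```

View pics/side4.png

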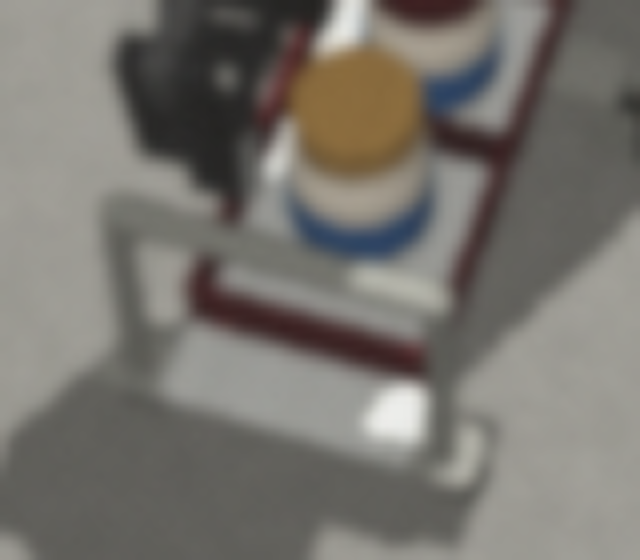

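Run:
```python
from plan import *
S=load('side')
a=onz(S,203.4,296,.135);b=onz(S,246,308.1,.135);print(a,b,(a+b)/2,np.linalg.norm(a-b))
for P in [(.5798,.2974,.178),(.5798+.003,.2974+.03,.178+.01)]: print((proj(S,P)-[190,270])*8)
line(((a+b)/2*[1,1,0]+[0,0,.131]),79.5,n=3)
```

```text
[0.6345 0.2955 0.135 ] [0.521  0.3177 0.135 ] [0.5778 0.3066 0.135 ] 0.11562773288926796
[267.0141 151.1942]
[238.1028 215.5304]
n 3
[[1.3, 3.3, 21.3], -0.05]
[[1.3, 3.3, 21.3], -0.05]
[[1.3, 3.3, 21.3], -0.05]
```

>>> send_rows --rows '[[[1, 3, 15], 0, 1], [[1, 3, 22], 0, 1], [[1, 1, 22], 0, 1], [[0, 0, 6], 0, 1], [[0, 0, 0], 0, 1]]'

```text
time: 5.5
tcp_pos: [0.5752, 0.3028, 0.1209]
orientation: [-0.289, -3.116, -0.001]
ft_force: [-0.1, 0.5, 1.1]
gripper_width: 0.085
```

Run:
```python
from plan import *
show()
```

```text
t 5.5 tcp [0.5752 0.3028 0.1209] psi 79.41 tilt -0.99992 F [-0.1091  0.5441  1.1144] Tq [-0.0146 -0.0209  0.013 ] w 0.085 q [-0.05  0.68 -0.77  1.59  0.51  1.09  0.43]
```

>>> send_rows --rows '[[[0, 0, -7], 0, 1], [[0, 0, 0], 0, 1], [[0, 0, 0], 0, -1], [[0, 0, 0], 0, -1], [[0, 0, 0], 0, -1], [[0, 0, 0], 0, -1], [[0, 0, 0], 0, -1]]'

```text
time: 6.2
tcp_pos: [0.5768, 0.3032, 0.1316]
orientation: [-0.291, -3.12, -0.005]
ft_force: [1.0, 4.9, -0.1]
gripper_width: 0.0121
```

Run:
```python
from plan import *
show()
```

```text
t 6.2 tcp [0.5768 0.3032 0.1316] psi 79.34 tilt -0.99996 F [ 1.0333  4.8607 -0.1357] Tq [ 1.1466 -0.2248 -0.045 ] w 0.0121 q [-0.05  0.67 -0.78  1.58  0.5   1.11  0.44]
```

>>> send_rows --rows '[[[0, -4, 0], 0, -1], [[0, -6, 0], 0, -1], [[0, -8, 0], 0, -1], [[0, -8, 0], 0, -1]]'

```text
time: 6.6
tcp_pos: [0.5722, 0.2792, 0.1337]
orientation: [-0.288, -3.123, -0.011]
ft_force: [1.0, -0.3, -0.9]
gripper_width: 0.0002
```

Run:
```python
from plan import *
show()
```

```text
t 6.6 tcp [0.5722 0.2792 0.1337] psi 79.47 tilt -0.99996 F [ 1.0073 -0.3272 -0.8826] Tq [-0.0387 -0.0437 -0.0299] w 0.0002 q [ 0.    0.65 -0.79  1.62  0.49  1.09  0.47]
```

Run:
```python
from plan import *
c=cam('side');im=cv2.cvtColor(c['img'],cv2.COLOR_RGB2BGR)[250:340,180:280]
cv2.imwrite('pics/side5.png',cv2.resize(im,None,fx=8,fy=8,interpolation=cv2.INTER_CUBIC)[:600])
print((proj(c,(.5722,.2792,.117))-[180,250])*8)
```

```text
[388.8264 375.0898]
```

View pics/side5.png

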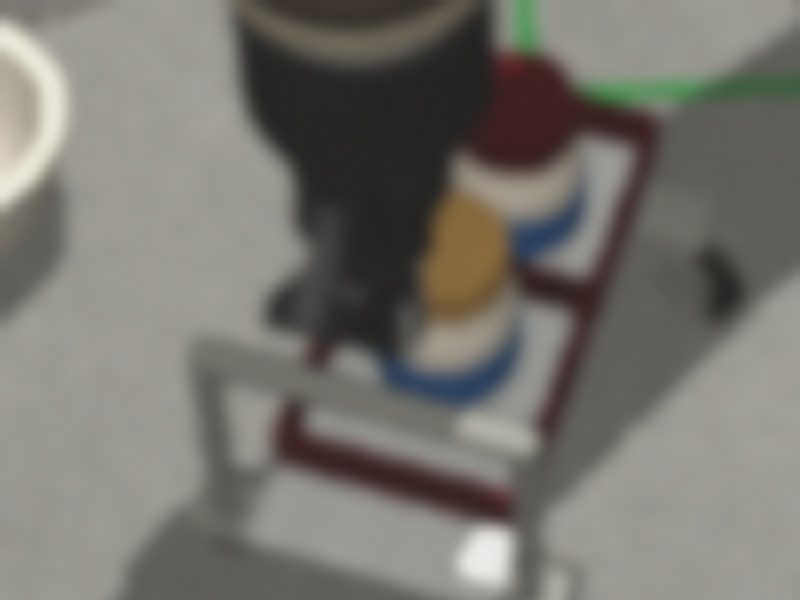

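Run:
```python
from plan import *
S=load('side');W=cloud(S)
def pr(x,y): 
    u=180+x/8;v=250+y/8;print((x,y),W[int(round(v)),int(round(u))])
for p in [(200,350),(260,370),(330,390),(400,408),(450,425),(530,440)]:pr(*p)
print('finger')
for p in [(400,340),(400,320),(375,345),(390,300),(340,320),(290,310),(330,250)]:pr(*p)
pr(470,210);pr(465,260)
m=(W[...,0]>.52)&(W[...,0]<.64)&(W[...,1]>.27)&(W[...,1]<.33)&(W[...,2]>.1)&(W[...,2]<.17)
v,u=np.where(m);
g=S['img'].mean(-1)
for a in sorted(zip(u,v))[::4]: print(a,W[a[1],a[0]],g[a[1],a[0]])
```

```text
(200, 350) [0.6305 0.2927 0.1404]
(260, 370) [0.6117 0.2956 0.139 ]
(330, 390) [0.5873 0.3014 0.1386]
(400, 408) [0.5631 0.3063 0.1415]
(450, 425) [0.5475 0.3092 0.1398]
(530, 440) [0.5216 0.313  0.1414]
finger
(400, 340) [0.5657 0.2878 0.1529]
(400, 320) [0.5655 0.287  0.1606]
(375, 345) [0.5724 0.2933 0.1556]
(390, 300) [0.5678 0.2867 0.1684]
(340, 320) [0.5727 0.339  0.2352]
(290, 310) [0.5868 0.3383 0.2357]
(330, 250) [0.5774 0.3228 0.2463]
(470, 210) [0.5544 0.2099 0.1165]
(465, 260) [0.5547 0.2281 0.114 ]
(np.int64(203), np.int64(293)) [0.6363 0.29   0.1399] 135.0
(np.int64(203), np.int64(297)) [0.6379 0.2903 0.1219] 131.33333333333334
(np.int64(204), np.int64(295)) [0.6332 0.2937 0.137 ] 112.66666666666667
(np.int64(204), np.int64(299)) [0.6352 0.2924 0.1164] 115.0
(np.int64(205), np.int64(292)) [0.6312 0.2884 0.1428] 126.66666666666667
(np.int64(205), np.int64(297)) [0.6317 0.2926 0.1265] 96.0
(np.int64(205), np.int64(301)) [0.633  0.2934 0.1092] 100.66666666666667
(np.int64(206), np.int64(294)) [0.6279 0.2924 0.1404] 112.66666666666667
(np.int64(206), np.int64(298)) [0.6295 
[... 4017 characters left out ...]
 0.1386] 138.33333333333334
(np.int64(243), np.int64(310)) [0.5297 0.3119 0.1152] 106.66666666666667
(np.int64(244), np.int64(303)) [0.5273 0.3075 0.1407] 162.0
(np.int64(244), np.int64(307)) [0.5265 0.3147 0.1342] 115.66666666666667
(np.int64(244), np.int64(311)) [0.5269 0.3138 0.1142] 87.66666666666667
(np.int64(245), np.int64(304)) [0.5244 0.3108 0.142 ] 163.0
(np.int64(245), np.int64(308)) [0.5241 0.314  0.129 ] 96.0
(np.int64(245), np.int64(312)) [0.5243 0.3143 0.1108] 86.33333333333333
(np.int64(246), np.int64(305)) [0.5216 0.313  0.1414] 141.33333333333334
(np.int64(246), np.int64(309)) [0.5215 0.3147 0.126 ] 88.0
(np.int64(246), np.int64(313)) [0.522  0.3122 0.1031] 89.33333333333333
```

Run:
```python
from plan import *
S=load('side');W=cloud(S)
for u in (226,228,229,230,231,232,233):
    print(u)
    for v in range(286,302): print('  ',v,W[v,u],S['img'][v,u])
```

```text
226
   286 [0.5712 0.3031 0.1998] [42 41 40]
   287 [0.5681 0.317  0.216 ] [40 39 39]
   288 [0.5683 0.3168 0.2117] [39 38 37]
   289 [0.5681 0.3184 0.21  ] [37 37 35]
   290 [0.5685 0.3177 0.2048] [35 35 34]
   291 [0.5686 0.3182 0.2014] [37 36 35]
   292 [0.5753 0.2911 0.1561] [42 42 41]
   293 [0.575  0.293  0.1547] [61 63 62]
   294 [0.5899 0.2323 0.0572] [88 91 92]
   295 [0.5911 0.2285 0.0463] [111 115 116]
   296 [0.591  0.2296 0.043 ] [121 125 125]
   297 [0.5899 0.2351 0.0465] [118 120 118]
   298 [0.5746 0.2991 0.1417] [112 113 108]
   299 [0.5741 0.3019 0.1416] [113 113 107]
   300 [0.5736 0.305  0.142 ] [114 114 107]
   301 [0.5735 0.306  0.1391] [115 115 109]
228
   286 [0.5683 0.294  0.1872] [37 36 36]
   287 [0.5661 0.3049 0.1989] [38 37 36]
   288 [0.5658 0.3069 0.1978] [41 40 39]
   289 [0.5656 0.3086 0.1961] [42 41 40]
   290 [0.5655 0.3098 0.1937] [42 42 41]
   291 [0.5693 0.2937 0.1653] [41 41 40]
   292 [0.5694 0.2941 0.1617] [42 42 41]
   293 [0.5696 0.2943 0.1576] [44 45 47]
   294 [0.5704 0.2915 0.1489] [48 54 63]
   295 [0.5822 0.2414 0.0673] [54 66 81]
   29
[... 2936 characters left out ...]
11 105]
233
   286 [0.5661 0.2434 0.1154] [107  87  60]
   287 [0.5662 0.2438 0.1114] [100  83  60]
   288 [0.5663 0.2442 0.1073] [94 79 59]
   289 [0.566  0.2462 0.1057] [97 85 66]
   290 [0.5667 0.2437 0.0972] [108  99  84]
   291 [0.567  0.2427 0.0909] [125 118 106]
   292 [0.5668 0.2447 0.0891] [140 134 122]
   293 [0.5672 0.2437 0.0829] [150 143 131]
   294 [0.5665 0.2475 0.0838] [148 142 131]
   295 [0.5663 0.2493 0.0818] [131 129 123]
   296 [0.5672 0.2459 0.0717] [ 99 104 112]
   297 [0.5664 0.2503 0.0736] [ 62  78 101]
   298 [0.5676 0.2457 0.0615] [51 70 95]
   299 [0.5566 0.2993 0.1407] [67 79 93]
   300 [0.5561 0.3026 0.1415] [91 96 97]
   301 [0.5558 0.3048 0.1404] [109 109 105]
```

>>> send_rows --rows '[[[0, 0, -25], 0, -1], [[0, 0, -25], 0, 0.4], [[0, 9, 0], 0, 0.4], [[0, 9, 0], 0, 0.4], [[0, 0, 0], 0, 0.4]]'

```text
time: 7.15
tcp_pos: [0.5756, 0.291, 0.1823]
orientation: [-0.296, -3.118, -0.002]
ft_force: [-0.3, 0.6, -0.6]
gripper_width: 0.0584
```

Run:
```python
from plan import *
show()
line((.578,.2995,.117),79.4,n=3)
c=cam('side');W=cloud(c)
im=cv2.cvtColor(c['img'],cv2.COLOR_RGB2BGR)[220:340,180:300]
cv2.imwrite('pics/side6.png',cv2.resize(im,None,fx=5,fy=5,interpolation=cv2.INTER_CUBIC)[:600])
m=(W[...,0]>.53)&(W[...,0]<.62)&(W[...,1]>.22)&(W[...,1]<.36)&(W[...,2]>.15)&(W[...,2]<.26)&(c['img'].mean(-1)<95)
v,u=np.where(m)
for a in range(u.min(),u.max()+1,2):
    k=np.where(u==a)[0]; j=k[np.argmax(v[k])];print(a,v[j],W[v[j],a],'minz',W[v[k],a][:,2].min())
```

```text
t 7.15 tcp [0.5756 0.291  0.1823] psi 79.16 tilt -0.99996 F [-0.2731  0.6383 -0.5625] Tq [ 0.0826 -0.0274  0.0155] w 0.0584 q [-0.01  0.62 -0.81  1.55  0.46  1.19  0.48]
n 3
[[-0.2, 2.9, 21.8], -0.08]
[[-0.2, 2.9, 21.8], -0.08]
[[-0.2, 2.9, 21.8], -0.08]
209 287 [0.5986 0.3508 0.2595] minz 0.2595413128352176
211 290 [0.5951 0.3501 0.2477] minz 0.24767091727964094
213 290 [0.5905 0.3502 0.2486] minz 0.2485745068838448
215 291 [0.5856 0.3521 0.2482] minz 0.24822961052304376
217 294 [0.5872 0.3329 0.2078] minz 0.20775095020734086
219 295 [0.583  0.3316 0.2024] minz 0.2023854824677068
221 295 [0.5771 0.3357 0.2096] minz 0.20959237558518246
223 294 [0.5741 0.3277 0.2022] minz 0.20218773012911564Traceback (most recent call last):
  File "<stdin>", line 10, in <module>
    return _wrapfunc(a, 'argmax', axis=axis, out=out, **kwds)
    return bound(*args, **kwds)
ValueError: attempt to get argmax of an empty sequence
```

View pics/side6.png

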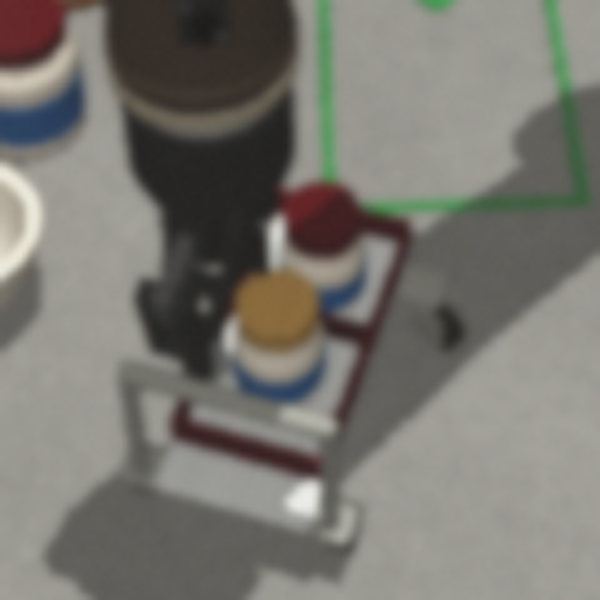

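>>> send_rows --rows '[[[0, 4, 15], 0, 0.4], [[0, 4, 20], 0, 0.4], [[0, 1, 18], 0, 0.4], [[0, 0, 8], 0, 0.4], [[0, 0, 0], 0, 0.4]]'

```text
time: 7.7
tcp_pos: [0.5743, 0.2983, 0.1116]
orientation: [-0.294, -3.112, 0.005]
ft_force: [-1.2, 0.8, -0.0]
gripper_width: 0.06
```

Run:
```python
from plan import *
show()
c=cam('side')
im=cv2.cvtColor(c['img'],cv2.COLOR_RGB2BGR)[220:340,180:300]
cv2.imwrite('pics/side7.png',cv2.resize(im,None,fx=5,fy=5,interpolation=cv2.INTER_CUBIC)[:600])
```

```text
t 7.7 tcp [0.5743 0.2983 0.1116] psi 79.2 tilt -0.99987 F [-1.237   0.7977 -0.0253] Tq [-0.0067 -0.0056 -0.0162] w 0.06 q [-0.05  0.69 -0.77  1.6   0.52  1.08  0.43]
```

View pics/side7.png

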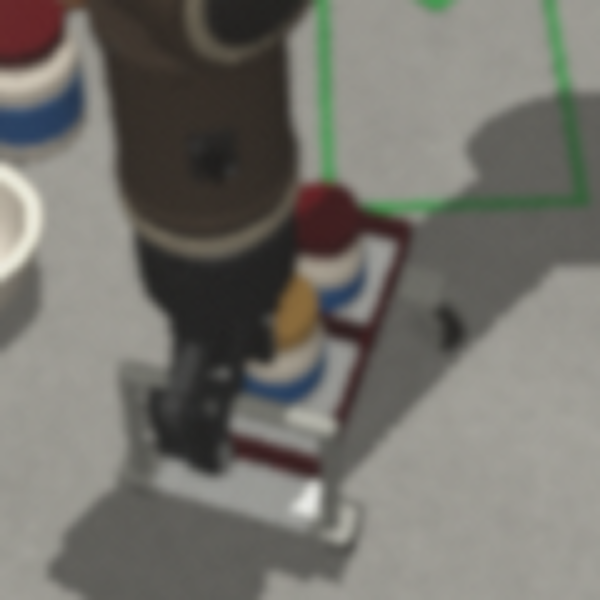

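>>> send_rows --rows '[[[0, 0, 0], 0, -1], [[0, 0, 0], 0, -1], [[0, 0, 0], 0, -1], [[0, 0, 0], 0, -1], [[0, 0, 0], 0, -1], [[0, 0, 0], 0, -1]]'

```text
time: 8.35
tcp_pos: [0.5752, 0.2984, 0.1141]
orientation: [-0.296, -3.115, 0.003]
ft_force: [-0.9, 0.2, -2.5]
gripper_width: 0.0095
```

>>> send_rows --rows '[[[0, -3, 0], 0, -1], [[0, -5, 0], 0, -1], [[0, -7, 0], 0, -1]]'

```text
time: 8.65
tcp_pos: [0.5721, 0.2841, 0.1141]
orientation: [-0.293, -3.115, 0.001]
ft_force: [0.0, 0.7, -2.2]
gripper_width: 0.0101
```

Run:
```python
from plan import *
show()
```

```text
t 8.65 tcp [0.5721 0.2841 0.1141] psi 79.25 tilt -0.99992 F [ 0.0407  0.6947 -2.1667] Tq [ 0.093  -0.1209  0.074 ] w 0.0101 q [-0.02  0.68 -0.77  1.62  0.51  1.07  0.44]
```

Run:
```python
from plan import *
c=cam('side')
im=cv2.cvtColor(c['img'],cv2.COLOR_RGB2BGR)[220:340,180:300]
cv2.imwrite('pics/side8.png',cv2.resize(im,None,fx=5,fy=5,interpolation=cv2.INTER_CUBIC)[:600])
```

```text
(no output)
```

View pics/side8.png

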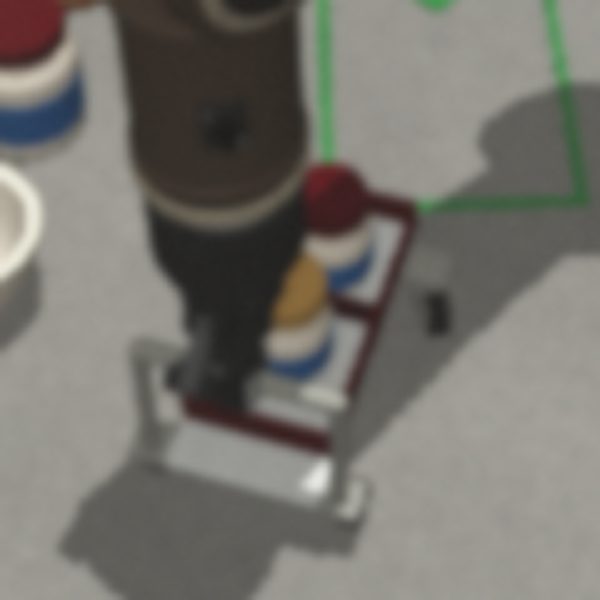

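>>> send_rows --rows '[[[0, -7, 0], 0, -1], [[0, -8, 0], 0, -1], [[0, -8, 0], 0, -1], [[0, -8, 0], 0, -1], [[0, -8, 0], 0, -1], [[0, -7, 0], 0, -1], [[0, -5, 0], 0, -1], [[0, -2, 0], 0, -1]]'

```text
time: 9.5
tcp_pos: [0.5614, 0.2232, 0.114]
orientation: [-0.299, -3.114, 0.007]
ft_force: [-0.5, -0.6, -2.3]
gripper_width: 0.0096
```

Run:
```python
from plan import *
show()
c=cam('side')
im=cv2.cvtColor(c['img'],cv2.COLOR_RGB2BGR)[190:310,180:300]
cv2.imwrite('pics/side9.png',cv2.resize(im,None,fx=5,fy=5,interpolation=cv2.INTER_CUBIC)[:600])
c=cam('top');im=cv2.cvtColor(c['img'],cv2.COLOR_RGB2BGR)[140:260,120:270]
cv2.imwrite('pics/top9.png',cv2.resize(im,None,fx=5,fy=5,interpolation=cv2.INTER_CUBIC)[:600])
```

```text
t 9.5 tcp [0.5614 0.2232 0.114 ] psi 79.04 tilt -0.99991 F [-0.5175 -0.6477 -2.3206] Tq [ 0.0907 -0.0403  0.0499] w 0.0096 q [ 0.09  0.63 -0.79  1.71  0.5   1.03  0.51]
```

View pics/side9.png

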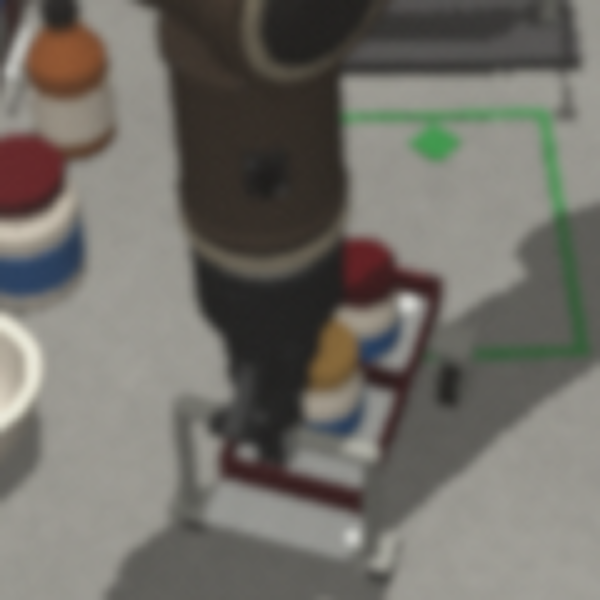

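View pics/top9.png

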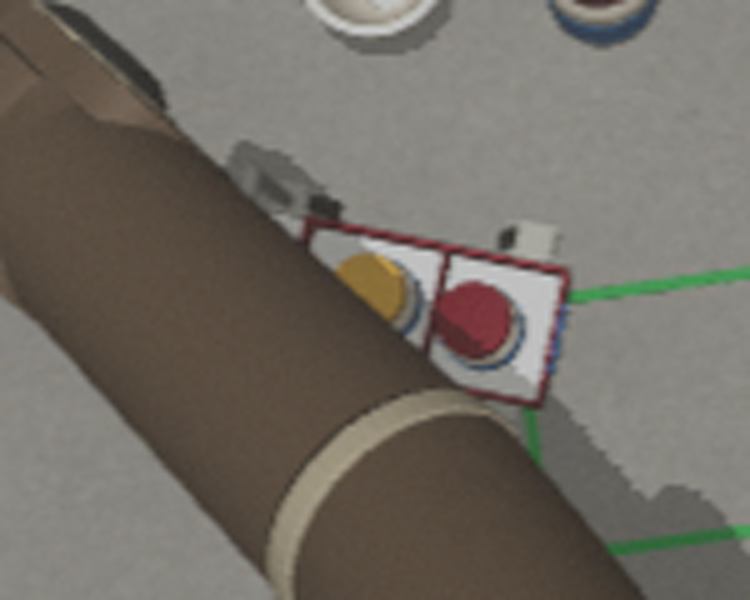

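```bash
cat > cad.py <<'E'
from plan import *
def cad(T,fl,fr,lb):
    fl,fr,lb=[onz(T,*p,.065)[:2] for p in(fl,fr,lb)]
    d=fl-lb;h1=np.arctan2(d[1],d[0]);e=fl-fr;h2=np.arctan2(e[1],e[0])-np.pi/2
    print('head',np.rad2deg(h1),np.rad2deg(h2),'width',np.linalg.norm(e))
    f=np.array([np.cos(h1),np.sin(h1)]);m=(fl+fr)/2
    print('origin',m-.1*f,'bar',m-.192*f);return m-.192*f,h1
E
python3 - <<'E'
from cad import *
T=load('top');q=lambda x,y:(119.6+x/5,139.6+y/5)
b,h=cad(T,q(570,267),q(545,405),q(306,220))
_,p,psi,_=st()
print('tcp-bar',p[:2]-b, 'along f',(p[:2]-b)@[np.cos(h),np.sin(h)],'left',(p[:2]-b)@[-np.sin(h),np.cos(h)])
E
```

```text
head -99.49036779900585 -98.9468173204035 width 0.08821012108380447
origin [0.5465 0.1293] bar [0.5616 0.22  ]
tcp-bar [-0.0001  0.0034] along f -0.0033573900955916887 left -0.0006825598107607857
```

```bash
cat > path.py <<'E'
from plan import *
from scipy.optimize import fsolve
OFF=-.0034; DPSI=0.8   # tcp ahead of bar; h=psi-180+DPSI
H1=-81.3; B1=np.array([.4773,.0293])
def prof(h0,hm,h1,r1,r2):
    s=np.linspace(0,1,401);sm=lambda x:x*x*(3-2*x)
    h=np.where(s<r1,h0+(hm-h0)*sm(s/r1),np.where(s>1-r2,hm+(h1-hm)*sm((s-1+r2)/r2),hm))
    return s,np.deg2rad(h)
def plan(n,r1=.3,r2=.45,z=.114,psi=None):
    _,p,psi,_=st();h0=psi-180+DPSI
    u=lambda h:np.array([np.cos(np.deg2rad(h)),np.sin(np.deg2rad(h))])
    A0=p[:2]-OFF*u(h0)+.017*u(h0);A1=B1+.017*u(H1)
    def pts(L,hm):
        s,h=prof(h0,hm,H1,r1,r2);d=np.c_[np.cos(h),np.sin(h)]*L/400
        c=np.vstack([[0,0],np.cumsum((d[1:]+d[:-1])/2,0)]);return h,A0+c
    L,hm=fsolve(lambda v:pts(*v)[1][-1]-A1,[np.linalg.norm(A1-A0)*1.03,-122])
    h,c=pts(L,hm);print('L',L,'hm',hm,'now bar',A0-.017*u(h0),h0)
    w=[]
    for k in range(1,n+1):
        i=int(round(400*k/n));H=np.rad2deg(h[i]);b=c[i]-.017*u(H)+OFF*u(H);w.append((np.r_[b,z],H+180-DPSI))
    rows(w,p,psi)
E
python3 -c "
from path import *
plan(26)"
```

```text
L 0.21309111634336644 hm -126.08752337328367 now bar [0.5609 0.2201] -100.15466200166283
[[-0.5, -8.0, 0.0], 1.11]
[[-1.0, -8.5, -0.0], 3.18]
[[-1.3, -8.0, -0.0], 4.21]
[[-1.6, -8.6, -0.0], 5.1]
[[-1.5, -8.0, -0.0], 4.72]
[[-1.3, -8.0, -0.0], 4.03]
[[-0.9, -8.5, -0.0], 2.85]
[[-0.3, -8.0, -0.0], 0.73]
[[-0.1, -8.0, -0.0], -0.0]
[[-0.1, -8.5, -0.0], -0.0]
[[-0.1, -8.0, -0.0], -0.0]
[[-0.1, -8.5, -0.0], -0.0]
[[-0.1, -8.0, -0.0], -0.0]
[[-0.1, -8.0, -0.0], -0.0]
[[0.0, -8.5, -0.0], -0.48]
[[0.5, -8.0, -0.0], -2.05]
[[0.9, -8.6, -0.0], -3.64]
[[1.2, -8.1, -0.0], -4.45]
[[1.4, -8.1, -0.0], -5.14]
[[1.5, -8.6, -0.0], -5.88]
[[1.5, -8.1, -0.0], -5.56]
[[1.4, -8.1, -0.0], -5.3]
[[1.3, -8.6, -0.0], -5.0]
[[0.9, -8.0, -0.0], -3.75]
[[0.6, -8.6, -0.0], -2.65]
[[0.1, -8.0, -0.0], -0.88]
```

>>> send_rows --rows '[[[0, -6, 0], 1, -1], [[-1, -8, 0], 3, -1], [[-1, -8, 0], 4, -1], [[-1.5, -8, 0], 5, -1], [[-1.5, -8, 0], 4.5, -1], [[-1, -8, 0], 4, -1]]'

```text
time: 10.2
tcp_pos: [0.5522, 0.1786, 0.114]
orientation: [-0.894, -2.999, 0.006]
ft_force: [0.3, -0.7, -2.7]
gripper_width: 0.0093
```

```bash
python3 -c "
from path import *
show()
plan(20,r1=.15,r2=.5)
c=cam('side')
im=cv2.cvtColor(c['img'],cv2.COLOR_RGB2BGR)[180:300,180:300]
cv2.imwrite('pics/side10.png',cv2.resize(im,None,fx=5,fy=5,interpolation=cv2.INTER_CUBIC)[:600])
show()
"
```

```text
t 10.2 tcp [0.5522 0.1786 0.114 ] psi 56.79 tilt -0.99992 F [ 0.344  -0.7327 -2.6799] Tq [-0.0451 -0.1419  0.0887] w 0.0093 q [ 0.12  0.56 -0.71  1.77  0.42  0.98  0.23]
L 0.16632898995562942 hm -122.58979003368412 now bar [0.5504 0.1758] -122.40804351959413
[[-0.1, -8.3, 0.0], 0.05]
[[-0.1, -8.3, -0.0], 0.09]
[[-0.1, -8.3, -0.0], 0.05]
[[-0.1, -8.3, -0.0], -0.0]
[[-0.1, -8.3, -0.0], -0.0]
[[-0.1, -8.3, -0.0], -0.0]
[[-0.1, -8.3, -0.0], -0.0]
[[-0.1, -8.3, -0.0], -0.0]
[[-0.1, -8.3, -0.0], -0.0]
[[-0.1, -8.3, -0.0], -0.0]
[[0.2, -8.3, -0.0], -1.16]
[[0.8, -8.4, -0.0], -3.14]
[[1.2, -8.4, -0.0], -4.62]
[[1.5, -8.4, -0.0], -5.62]
[[1.6, -8.4, -0.0], -6.11]
[[1.6, -8.4, -0.0], -6.11]
[[1.5, -8.4, -0.0], -5.62]
[[1.2, -8.4, -0.0], -4.62]
[[0.8, -8.4, -0.0], -3.14]
[[0.2, -8.3, -0.0], -1.16]
t 10.25 tcp [0.5516 0.177  0.1138] psi 56.49 tilt -0.99991 F [-2.7854 -2.7236 -1.6595] Tq [-0.2328  0.3322 -0.1572] w 0.0097 q [ 0.12  0.56 -0.71  1.78  0.42  0.98  0.23]
```

View pics/side10.png

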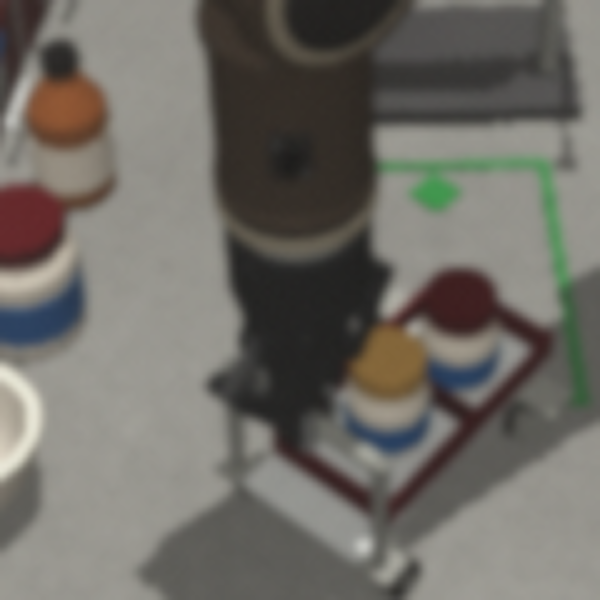

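```bash
python3 -c "
from path import *
S=load('side');q=lambda x,y,z:onz(S,179.6+x/5,179.6+y/5,z)
a=q(385,510,.06);b=q(552,343,.062);d=b-a;print('heading',np.rad2deg(np.arctan2(d[1],d[0])),np.linalg.norm(d))
l=q(228,385,.137);r=q(385,468,.137);e=l-r;print(l,r,(l+r)/2,np.rad2deg(np.arctan2(e[1],e[0]))-90,np.linalg.norm(e))
c=cam('top','top10')
"
```

```text
heading -124.12680953126768 0.16556004896639256
[0.6003 0.1631 0.137 ] [0.5055 0.2102 0.137 ] [0.5529 0.1867 0.137 ] -116.44488599154352 0.10585239601816575
```

View pics/top10.png

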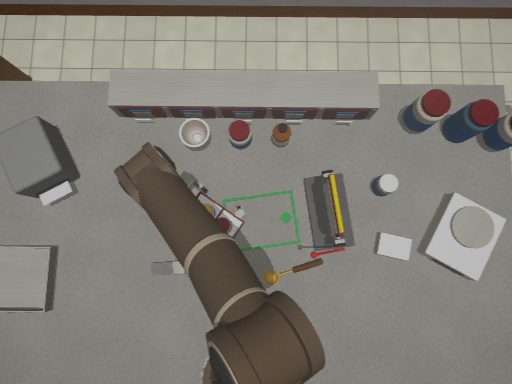

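>>> send_rows --rows '[[[0, -7, 0], 0, -1], [[0, -8, 0], 0, -1], [[0, -8, 0], 0, -1], [[0, -8, 0], 0, -1], [[0, -8, 0], 0, -1], [[0, -8, 0], 0, -1]]'

```text
time: 10.9
tcp_pos: [0.5243, 0.1383, 0.1146]
orientation: [-0.88, -3.003, 0.004]
ft_force: [0.6, 0.8, -2.6]
gripper_width: 0.0096
```

```bash
python3 -c "
from path import *
show()
plan(14,r1=.1,r2=.6)
plan(14,r1=.1,r2=.75)
"
```

```text
t 10.9 tcp [0.5243 0.1383 0.1146] psi 57.32 tilt -0.99992 F [ 0.6406  0.8496 -2.5888] Tq [ 0.149  -0.0303 -0.0068] w 0.0096 q [ 0.21  0.51 -0.73  1.87  0.4   0.93  0.29]
L 0.1168115774317098 hm -117.8994004922206 now bar [0.5225 0.1354] -121.88035479896652
[[0.8, -8.5, 0.6], -3.24]
[[0.1, -8.2, -0.0], -0.74]
[[-0.1, -8.5, -0.0], -0.0]
[[-0.1, -8.2, -0.0], -0.0]
[[-0.1, -8.5, -0.0], -0.0]
[[-0.0, -8.2, -0.0], -0.22]
[[0.6, -8.5, -0.0], -2.49]
[[1.2, -8.5, -0.0], -4.62]
[[1.5, -8.3, -0.0], -5.77]
[[1.7, -8.6, -0.0], -6.57]
[[1.6, -8.3, -0.0], -6.2]
[[1.4, -8.6, -0.0], -5.52]
[[0.9, -8.2, -0.0], -3.74]
[[0.3, -8.5, -0.0], -1.47]
L 0.11776521610843871 hm -122.69694795171364 now bar [0.5225 0.1354] -121.88035479896652
[[-0.3, -8.5, 0.6], 0.67]
[[-0.2, -8.2, -0.0], 0.15]
[[-0.1, -8.5, -0.0], -0.0]
[[-0.0, -8.2, -0.0], -0.26]
[[0.5, -8.6, -0.0], -2.05]
[[0.9, -8.3, -0.0], -3.55]
[[1.3, -8.6, -0.0], -4.87]
[[1.5, -8.6, -0.0], -5.65]
[[1.5, -8.4, -0.0], -5.77]
[[1.5, -8.7, -0.0], -5.86]
[[1.3, -8.3, -0.0], -5.13]
[[1.1, -8.6, -0.0], -4.34]
[[0.7, -8.3, -0.0], -2.83]
[[0.2, -8.5, -0.0], -1.09]
```

>>> send_rows --rows '[[[0, -8, 0], 0, -1], [[0, -8, 0], 0, -1], [[0, -8, 0], 0, -1], [[0, -8, 0], -0.5, -1], [[0.5, -8, 0], -2, -1], [[1, -8, 0], -3.5, -1]]'

```text
time: 11.5
tcp_pos: [0.4946, 0.0943, 0.1149]
orientation: [-0.718, -3.045, 0.004]
ft_force: [-0.6, 0.3, -3.1]
gripper_width: 0.0097
```

```bash
python3 -c "
from path import *
show()
plan(8,r1=.05,r2=.9)
plan(9,r1=.1,r2=.75)
c=cam('side')
im=cv2.cvtColor(c['img'],cv2.COLOR_RGB2BGR)[170:290,190:310]
cv2.imwrite('pics/side11.png',cv2.resize(im,None,fx=5,fy=5,interpolation=cv2.INTER_CUBIC)[:600])
c=cam('top');im=cv2.cvtColor(c['img'],cv2.COLOR_RGB2BGR)[150:270,190:340]
cv2.imwrite('pics/top11.png',cv2.resize(im,None,fx=5,fy=5,interpolation=cv2.INTER_CUBIC)[:600])
show()
"
```

```text
t 11.5 tcp [0.4946 0.0943 0.1149] psi 63.46 tilt -0.99992 F [-0.6114  0.3003 -3.0775] Tq [ 0.1369  0.1151 -0.1598] w 0.0097 q [ 0.33  0.46 -0.77  1.95  0.39  0.9   0.46]
L 0.06454148687002347 hm -106.38961508116827 now bar [0.4932 0.0912] -115.73858396195195
[[2.2, -8.3, 0.9], -9.41]
[[0.4, -8.1, -0.0], -1.8]
[[1.0, -8.1, -0.0], -3.74]
[[1.3, -8.2, -0.0], -4.87]
[[1.4, -8.2, -0.0], -5.19]
[[1.2, -8.1, -0.0], -4.71]
[[0.8, -8.1, -0.0], -3.41]
[[0.2, -8.1, -0.0], -1.32]
L 0.0644398202216752 hm -102.70989324929735 now bar [0.4932 0.0912] -115.73858396195195
[[3.6, -7.6, 0.9], -13.03]
[[-0.1, -7.2, -0.0], -0.0]
[[0.1, -7.1, -0.0], -0.72]
[[0.8, -7.3, -0.0], -2.87]
[[1.1, -7.2, -0.0], -4.15]
[[1.3, -7.3, -0.0], -4.77]
[[1.2, -7.2, -0.0], -4.36]
[[0.8, -7.3, -0.0], -3.29]
[[0.2, -7.1, -0.0], -1.25]
t 11.6 tcp [0.4943 0.0931 0.1147] psi 63.36 tilt -0.9999 F [-0.2932 -1.2423 -3.8021] Tq [-0.0553  0.0386 -0.0327] w 0.0097 q [ 0.33  0.46 -0.77  1.96  0.39  0.9   0.46]
```

View pics/side11.png

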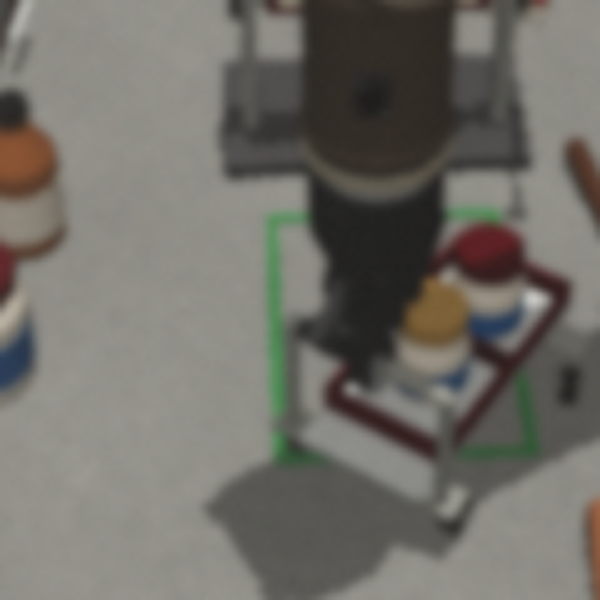

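View pics/top11.png

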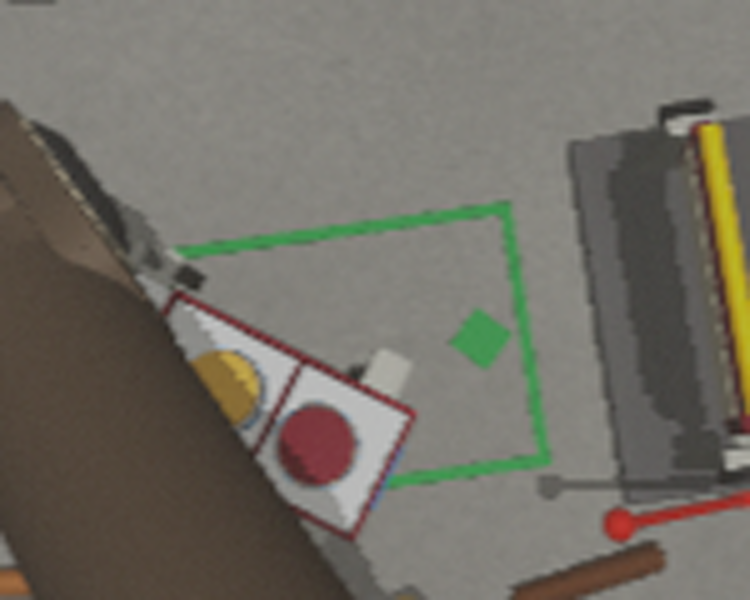

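Both views are usable: the caddy is upright and its front corners lie at about (414,412) and (350,537) in the top crop. I'll recheck the caddy-to-tool offset.

```bash
python3 -c "
from cad import *
T=load('top');q=lambda x,y:(189.6+x/5,149.6+y/5)
b,h=cad(T,q(416,411),q(351,540),q(176,291))
_,p,psi,_=st()
print('tool h',psi-180,'along',(p[:2]-b)@[np.cos(h),np.sin(h)],'left',(p[:2]-b)@[-np.sin(h),np.cos(h)])
"
```

```text
head -115.80061662008485 -116.43138089159321 width 0.08862345924766539
origin [0.4572 0.0092] bar [0.4973 0.092 ]
tool h -116.63889095977694 along 0.0003228258581408998 left -0.003090539708912617
```

```bash
sed -i 's/^OFF=.*/OFF=-.0012; DPSI=0.7; LAT=-.002/' path.py
cat >> path.py <<'E'
def simple(n,z=.1145,Bt=B1,Ht=H1):
    # uniform turn, bar offset incl. lateral
    _,p,psi,_=st();u=lambda h:np.array([np.cos(np.deg2rad(h)),np.sin(np.deg2rad(h))])
    off=lambda h:OFF*u(h)+LAT*u(h+90)
    h0=psi-180+DPSI;A0=p[:2]-off(h0)+.017*u(h0);A1=Bt+.017*u(Ht);d=A1-A0
    print('bar',A0-.017*u(h0),'h',h0,'axle d',d,'dir',np.rad2deg(np.arctan2(d[1],d[0])),'mean h',(h0+Ht)/2)
    w=[];c=A0.copy();hs=h0+(Ht-h0)*np.arange(n+1)/n
    D=np.array([u((hs[k]+hs[k+1])/2) for k in range(n)]);e=d-D.sum(0)*np.linalg.norm(d)/n
    for k in range(n):
        c=c+D[k]*np.linalg.norm(d)/n+e/n;H=hs[k+1];w.append((np.r_[c-.017*u(H)+off(H),z],H+180-DPSI))
    rows(w,p,psi)
E
python3 -c "
from path import *
simple(9)"
```

```text
bar [0.4956 0.0911] h -115.93889095977694 axle d [-0.0083 -0.0633] dir -97.47403620212995 mean h -98.61944547988847
[[0.7, -7.3, 0.2], -3.85]
[[0.7, -7.3, -0.0], -3.85]
[[0.7, -7.4, -0.0], -3.85]
[[0.7, -7.4, -0.0], -3.85]
[[0.7, -7.4, -0.0], -3.85]
[[0.8, -7.4, -0.0], -3.85]
[[0.8, -7.4, -0.0], -3.85]
[[0.8, -7.4, -0.0], -3.85]
[[0.8, -7.4, -0.0], -3.85]
```

>>> send_rows --rows '[[[0.7, -7, 0], -3.8, -1], [[0.7, -7, 0], -3.8, -1], [[0.7, -7, 0], -3.8, -1], [[0.7, -7, 0], -3.8, -1], [[0.7, -7, 0], -3.8, -1]]'

```text
time: 12.1
tcp_pos: [0.4795, 0.0619, 0.1153]
orientation: [-0.202, -3.122, 0.001]
ft_force: [-0.2, -0.3, -3.3]
gripper_width: 0.01
```

```bash
python3 -c "
from path import *
show();simple(5)"
```

```text
t 12.1 tcp [0.4795 0.0619 0.1153] psi 82.59 tilt -0.99991 F [-0.1925 -0.3462 -3.3305] Tq [ 0.008   0.108  -0.1453] w 0.01 q [ 0.46  0.45 -0.86  2.    0.43  0.9   0.82]
bar [0.4813 0.0605] h -96.71046023540056 axle d [ 0.0006 -0.0311] dir -88.9863161824288 mean h -89.00523011770028
[[0.7, -6.4, 0.8], -3.08]
[[0.7, -6.4, -0.0], -3.08]
[[0.7, -6.4, -0.0], -3.08]
[[0.7, -6.4, -0.0], -3.08]
[[0.7, -6.4, -0.0], -3.08]
```

>>> send_rows --rows '[[[0.7, -6, 0], -3, -1], [[0.7, -6, 0], -3, -1], [[0.7, -6, 0], -3, -1], [[0.7, -5, 0], -3, -1], [[0, -2, 0], -1, -1], [[0, 0, 0], 0, -1]]'

```text
time: 12.7
tcp_pos: [0.4759, 0.0353, 0.1156]
orientation: [0.152, -3.125, -0.001]
ft_force: [0.3, -0.4, -3.6]
gripper_width: 0.0098
```

```bash
python3 -c "
from path import *
show();simple(2)
c=cam('side')
im=cv2.cvtColor(c['img'],cv2.COLOR_RGB2BGR)[170:290,190:310]
cv2.imwrite('pics/side12.png',cv2.resize(im,None,fx=5,fy=5,interpolation=cv2.INTER_CUBIC)[:600])
c=cam('top');im=cv2.cvtColor(c['img'],cv2.COLOR_RGB2BGR)[150:270,190:340]
cv2.imwrite('pics/top12.png',cv2.resize(im,None,fx=5,fy=5,interpolation=cv2.INTER_CUBIC)[:600])
show()
"
```

```text
t 12.7 tcp [0.4759 0.0353 0.1156] psi 95.57 tilt -0.99991 F [ 0.3391 -0.3709 -3.5996] Tq [ 0.0039  0.039  -0.1106] w 0.0098 q [ 0.56  0.46 -0.91  2.01  0.46  0.91  1.07]
bar [0.478  0.0343] h -83.72760804135748 axle d [-0.     -0.0049] dir -90.12878238089182 mean h -82.51380402067875
[[0.7, -2.5, 1.1], -1.21]
[[0.7, -2.5, -0.0], -1.21]
t 12.8 tcp [0.4758 0.0357 0.1156] psi 95.58 tilt -0.99991 F [-0.0491 -0.0804 -4.01  ] Tq [-0.0091 -0.0052  0.0189] w 0.0094 q [ 0.56  0.46 -0.91  2.01  0.46  0.91  1.07]
```

View pics/side12.png

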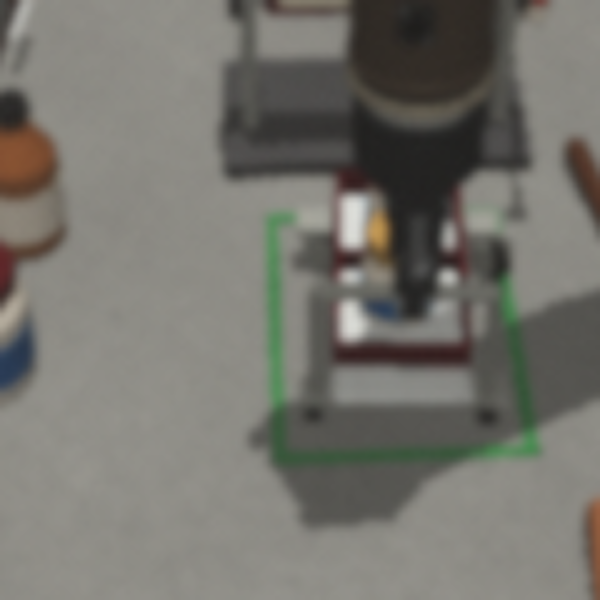

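View pics/top12.png

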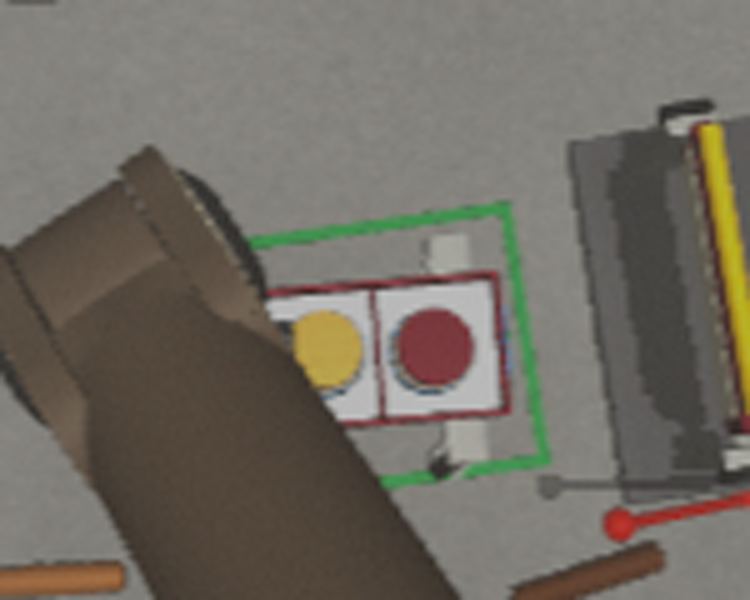

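```bash
python3 -c "
from cad import *
T=load('top');q=lambda x,y:(189.6+x/5,149.6+y/5)
b,h=cad(T,q(499,271),q(512,413),q(272,292))
# right rim edge too
a=onz(T,*q(358,423),.065);c=onz(T,*q(512,413),.065);d=c-a;print('right edge',np.rad2deg(np.arctan2(d[1],d[0])))
_,p,psi,_=st()
print('tool h',psi-180,'along',(p[:2]-b)@[np.cos(h),np.sin(h)],'left',(p[:2]-b)@[-np.sin(h),np.cos(h)])
"
```

```text
head -83.9945295995912 -84.81996073644987 width 0.0888719306054131
origin [ 0.4867 -0.0566] bar [0.4771 0.0349]
right edge -85.5849734575154
tool h -84.4165492640766 along -0.0009262757786357661 left -0.00113566872121254
```

>>> send_rows --rows '[[[0.4, -2.8, 0], -1.5, -1], [[0.4, -2.5, 0], -1.5, -1], [[0, 0, 0], 0, -1]]'

```text
time: 13.1
tcp_pos: [0.4756, 0.0307, 0.1156]
orientation: [0.24, -3.119, -0.002]
ft_force: [-0.3, -0.6, -4.4]
gripper_width: 0.0095
```

```bash
python3 -c "
from path import *
show()
c=cam('top');im=cv2.cvtColor(c['img'],cv2.COLOR_RGB2BGR)[180:250,230:310]
cv2.imwrite('pics/top13.png',cv2.resize(im,None,fx=8,fy=8,interpolation=cv2.INTER_CUBIC)[:600])
show()
"
```

```text
t 13.1 tcp [0.4756 0.0307 0.1156] psi 98.81 tilt -0.99991 F [-0.3368 -0.6039 -4.3715] Tq [-0.0668 -0.0703  0.0193] w 0.0095 q [ 0.58  0.46 -0.93  2.01  0.46  0.91  1.12]
t 13.15 tcp [0.4756 0.0308 0.1157] psi 98.76 tilt -0.99992 F [-0.9637 -0.3029 -3.9975] Tq [-0.0707 -0.0698 -0.0133] w 0.0097 q [ 0.58  0.46 -0.93  2.01  0.46  0.91  1.12]
```

View pics/top13.png

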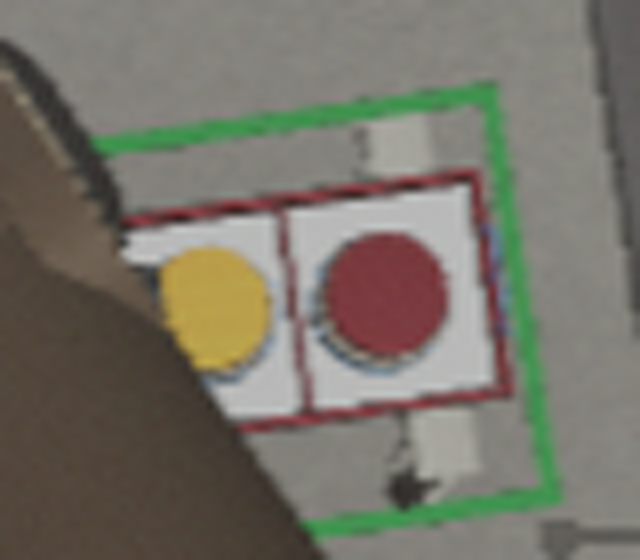

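```bash
python3 -c "
from cad import *
T=load('top');q=lambda x,y:(229.56+x/8,179.56+y/8)
b,h=cad(T,q(480,170),q(514,397),q(125,219))
a=onz(T,*q(245,430),.065);c=onz(T,*q(514,397),.065);d=c-a;print('right edge',np.rad2deg(np.arctan2(d[1],d[0])))
a=onz(T,*q(95,147),0);c=onz(T,*q(490,90),0);d=c-a;print('green edge',np.rad2deg(np.arctan2(d[1],d[0])))
fm=(onz(T,*q(480,170),.065)+onz(T,*q(514,397),.065))/2
F=np.array([np.cos(np.deg2rad(-81.3)),np.sin(np.deg2rad(-81.3))]);r=fm[:2]-[.4912,-.0616];print('front along/left',r@F,r@[-F[1],F[0]])
"
```

```text
head -81.40654473529548 -81.55675221746172 width 0.0895481299788265
origin [ 0.4916 -0.0603] bar [0.4779 0.0307]
right edge -82.32577113631893
green edge -81.03046613059455
front along/left 0.09875856334421391 0.0004343458020767814
```

```bash
python3 -c "
from plan import *
T=load('top')
b=np.array([.4779,.0307]);F=np.array([np.cos(np.deg2rad(-81.5)),np.sin(np.deg2rad(-81.5))])
for p in((212,309),(386,294)):
  P=onz(T,229.56+p[0]/8,179.56+p[1]/8,.114);print(P,(P[:2]-b)@F)
"
```

```text
[ 0.4914 -0.0484  0.114 ] 0.08023583349249012
[ 0.4978 -0.1134  0.114 ] 0.14544202090218633
```

>>> send_rows --rows '[[[0, -0.7, 0], 0, -1], [[0, 0, 0], 0, -0.6], [[0, 0, 0], 0, -0.3], [[0, 0, 0], 0, -0.1], [[0, 0, 0], 0, -0.1]]'

```text
time: 13.65
tcp_pos: [0.4772, 0.0311, 0.1168]
orientation: [0.239, -3.123, -0.003]
ft_force: [-0.3, 1.3, 0.2]
gripper_width: 0.0383
```

>>> send_rows --rows '[[[0, 0, -10], 0, -0.1], [[0, 0, -20], 0, -0.1], [[0, 0, -30], 0, -0.1], [[0, 0, -40], 0, -0.1], [[0, 0, -40], 0, -0.1], [[0, 0, -40], 0, 0.3], [[0, 0, -40], 0, 0.3], [[0, 0, 0], 0, 0.3]]'

```text
time: 14.45
tcp_pos: [0.4782, 0.0335, 0.3499]
orientation: [0.248, -3.122, -0.005]
ft_force: [0.1, -0.5, -0.7]
gripper_width: 0.0559
```

```bash
python3 -c "
from path import *
show()
c=cam('side')
im=cv2.cvtColor(c['img'],cv2.COLOR_RGB2BGR)[130:290,200:330]
cv2.imwrite('pics/side14.png',cv2.resize(im,None,fx=3.7,fy=3.7,interpolation=cv2.INTER_CUBIC)[:600])
c=cam('top');im=cv2.cvtColor(c['img'],cv2.COLOR_RGB2BGR)[160:270,210:360]
cv2.imwrite('pics/top14.png',cv2.resize(im,None,fx=5,fy=5,interpolation=cv2.INTER_CUBIC)[:600])
"
```

```text
t 14.45 tcp [0.4782 0.0335 0.3499] psi 99.08 tilt -0.99994 F [ 0.1153 -0.4578 -0.7459] Tq [ 0.0352  0.0095 -0.0224] w 0.0559 q [ 0.77  0.21 -1.08  1.69  0.18  1.37  1.39]
```

View pics/side14.png

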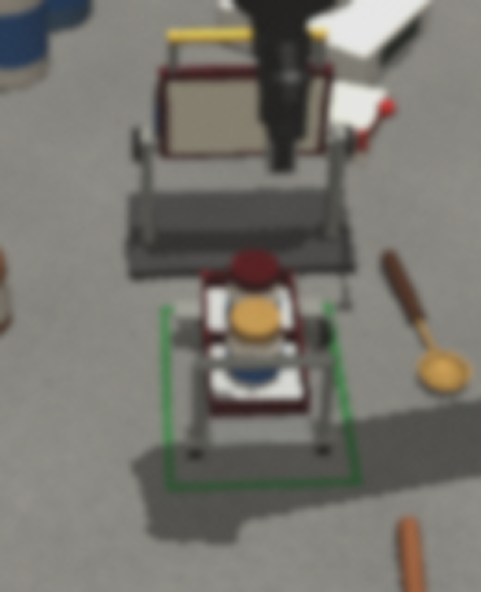

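View pics/top14.png

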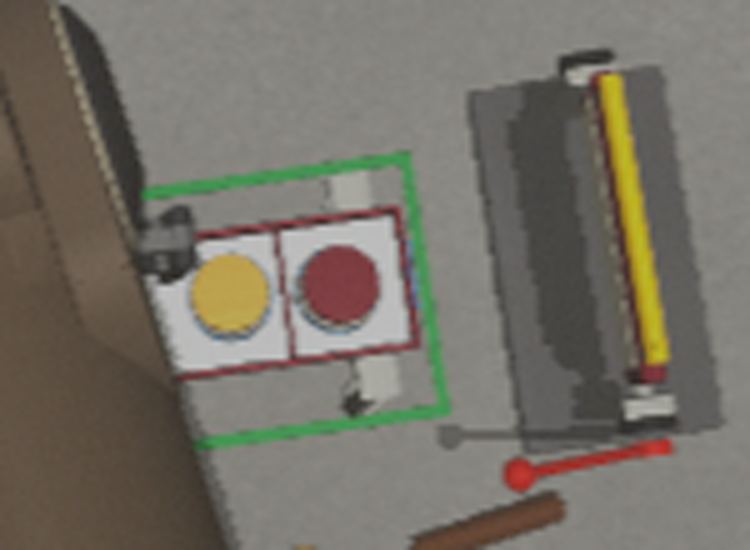

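```bash
python3 -c "
from path import *
line((.521,-.2565,.37),-81.3,dirn=-1,n=22)
"
```

```text
n 22
[[0.1, -13.3, -1.1], 8.2]
[[-1.8, -13.2, -1.1], 8.2]
[[-3.7, -12.8, -1.1], 8.2]
[[-5.5, -12.1, -1.1], 8.2]
[[-7.1, -11.2, -1.1], 8.2]
[[-8.7, -10.1, -1.1], 8.2]
[[-10.0, -8.7, -1.1], 8.2]
[[-11.2, -7.2, -1.1], 8.2]
[[-12.1, -5.6, -1.1], 8.2]
[[-12.7, -3.8, -1.1], 8.2]
[[-13.1, -1.9, -1.1], 8.2]
[[-13.3, -0.0, -1.1], 8.2]
[[-13.2, 1.9, -1.1], 8.2]
[[-12.8, 3.7, -1.1], 8.2]
[[-12.1, 5.5, -1.1], 8.2]
[[-11.2, 7.2, -1.1], 8.2]
[[-10.0, 8.7, -1.1], 8.2]
[[-8.7, 10.0, -1.1], 8.2]
[[-7.2, 11.2, -1.1], 8.2]
[[-5.5, 12.1, -1.1], 8.2]
[[-3.7, 12.8, -1.1], 8.2]
[[-1.9, 13.2, -1.1], 8.2]
```

>>> send_rows --rows '[[[0, -13, -3], 8.2, 0.3], [[-2, -13, -3], 8.2, 0.3], [[-4, -13, -3], 8.2, 0.3], [[-5, -12, -3], 8.2, 0.3], [[-7, -11, -3], 8.2, 0.3], [[-9, -10, -3], 8.2, 0.3], [[-10, -9, -3], 8.2, 0.3], [[-11, -7, -3], 8.2, 0.3]]'

```text
time: 15.35
tcp_pos: [0.4859, -0.0741, 0.3597]
orientation: [-1.522, -2.711, 0.019]
ft_force: [0.2, -0.4, 0.4]
gripper_width: 0.0556
```

>>> send_rows --rows '[[[-12, -5.5, 0], 8.2, 0.3], [[-13, -4, 0], 8.2, 0.3], [[-13, -2, 0], 8.2, 0.3], [[-13, 0, 0], 8.2, 0.3], [[-13, 2, 0], 8.2, 0.3], [[-13, 4, 0], 8.2, 0.3], [[-12, 5.5, 0], 8.2, 0.3], [[-11, 7, 0], 8.2, 0.3]]'

```text
time: 16.15
tcp_pos: [0.4905, -0.1826, 0.3463]
orientation: [-2.778, -1.389, 0.068]
ft_force: [-0.1, 0.0, 0.1]
gripper_width: 0.0557
```

```bash
python3 -c "
from path import *
show()
line((.521,-.2565,.36),-81.3,dirn=-1)
"
```

```text
t 16.15 tcp [ 0.4905 -0.1826  0.3463] psi -36.89 tilt -0.99843 F [-0.1407  0.0072  0.1224] Tq [ 0.0013 -0.0155  0.0402] w 0.0557 q [ 0.75  0.24 -0.6   1.58  0.13  1.41 -0.51]
n 6
[[-6.8, 11.5, -2.3], 7.4]
[[-5.3, 12.2, -2.3], 7.4]
[[-3.6, 12.8, -2.3], 7.4]
[[-2.0, 13.2, -2.3], 7.4]
[[-0.3, 13.3, -2.3], 7.4]
[[1.5, 13.2, -2.3], 7.4]
```

>>> send_rows --rows '[[[-7, 12, -3], 7.4, 0.3], [[-5, 12, -3], 7.4, 0.3], [[-4, 13, -3], 7.4, 0.3], [[-2, 13, -2], 7.4, 0.3], [[0, 13, -2], 7, 0.3], [[0, 6, 0], 3, 0.3], [[0, 0, 0], 0, 0.3]]'

```text
time: 16.85
tcp_pos: [0.5134, -0.2534, 0.3446]
orientation: [-3.097, -0.314, 0.113]
ft_force: [-0.2, -0.5, -0.1]
gripper_width: 0.0556
```

```bash
python3 -c "
from path import *
show();_,p,psi,R=st();print(R)
line((.521,-.2565,.36),-81.3)
c=cam('side')
im=cv2.cvtColor(c['img'],cv2.COLOR_RGB2BGR)[70:230,190:340]
cv2.imwrite('pics/side15.png',cv2.resize(im,None,fx=3.7,fy=3.7,interpolation=cv2.INTER_CUBIC)[:600])
c=cam('top');im=cv2.cvtColor(c['img'],cv2.COLOR_RGB2BGR)[160:270,210:360]
cv2.imwrite('pics/top15.png',cv2.resize(im,None,fx=5,fy=5,interpolation=cv2.INTER_CUBIC)[:600])
"
```

```text
t 16.85 tcp [ 0.5134 -0.2534  0.3446] psi -78.47 tilt -0.99699 F [-0.1551 -0.5465 -0.1054] Tq [-0.0556 -0.0576 -0.0697] w 0.0556 q [ 0.7   0.33 -0.44  1.46  0.14  1.46 -1.12]
[[ 0.977   0.1997 -0.0751]
 [ 0.2016 -0.9793  0.0193]
 [-0.0697 -0.034  -0.997 ]]
n 1
[[6.8, 4.6, -15.4], 2.83]
```

View pics/side15.png

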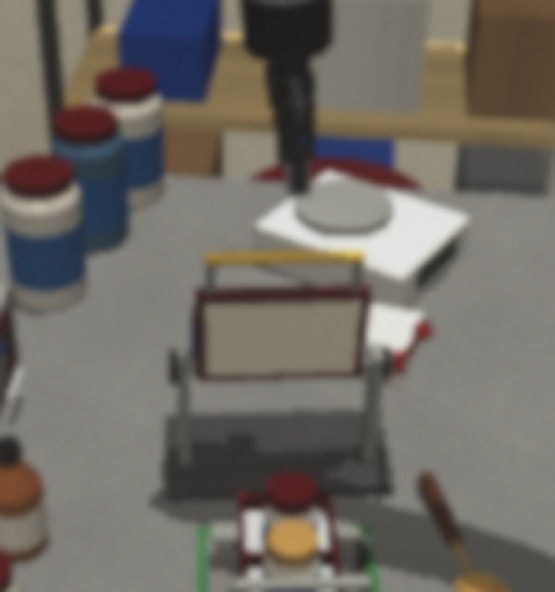

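View pics/top15.png

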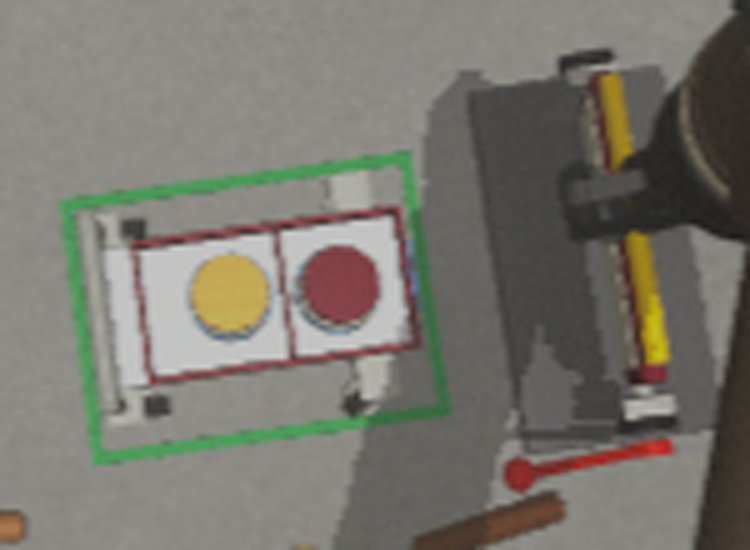

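```bash
cat >> plan.py <<'E'
def to(w,n=1):
    "full-R shift to w"
    s,p,psi,R=st();d=R.T@(np.array(w)-p)*1000
    print('total',d.round(1),'per row',(d/n).round(1),'turn to -81.3:',round(psi+81.3,1))
E
python3 -c "
from cad import *
T=load('top');q=lambda x,y:(209.6+x/5,159.6+y/5)
b,h=cad(T,q(402,206),q(420,348),q(134,243))
a=onz(T,*q(152,383),.065);c=onz(T,*q(420,348),.065);d=c-a;print('right edge',np.rad2deg(np.arctan2(d[1],d[0])))
l=onz(T,*q(86,214),.139);r=onz(T,*q(113,412),.139);print('bar',(l+r)/2)
show();to((.521,-.2565,.31)); to((.521,-.2565,.265))
"
```

```text
head -81.4048726935161 -82.85565834677612 width 0.08937431166879994
origin [ 0.4916 -0.0606] bar [0.4779 0.0303]
right edge -81.8823256730336
bar [0.4773 0.0289 0.139 ]
t 16.95 tcp [ 0.5135 -0.2524  0.345 ] psi -78.27 tilt -0.99702 F [ 0.236  -0.3297 -0.3231] Tq [ 0.0106 -0.1085 -0.0327] w 0.0554 q [ 0.7   0.33 -0.44  1.46  0.14  1.46 -1.12]
total [ 8.9  6.8 34.2] per row [ 8.9  6.8 34.2] turn to -81.3: 3.0
total [12.   8.3 79.1] per row [12.   8.3 79.1] turn to -81.3: 3.0
```

>>> send_rows --rows '[[[4, 3, 10], 1.5, 0.5], [[4, 3, 12], 1.5, 0.5], [[1, 1, 8], 0, 0.5], [[0, 0, 0], 0, 0.5]]'

```text
time: 17.35
tcp_pos: [0.5214, -0.2555, 0.3102]
orientation: [-3.104, -0.24, 0.116]
ft_force: [-0.0, 0.2, -0.3]
gripper_width: 0.0642
```

```bash
python3 -c "
from cad import *
show();to((.521,-.2565,.264))
c=cam('side')
im=cv2.cvtColor(c['img'],cv2.COLOR_RGB2BGR)[90:190,220:330]
cv2.imwrite('pics/side16.png',cv2.resize(im,None,fx=6,fy=6,interpolation=cv2.INTER_CUBIC)[:600])
c=cam('top');im=cv2.cvtColor(c['img'],cv2.COLOR_RGB2BGR)[160:270,290:370]
cv2.imwrite('pics/top16.png',cv2.resize(im,None,fx=5,fy=5,interpolation=cv2.INTER_CUBIC)[:600])
"
```

```text
t 17.35 tcp [ 0.5214 -0.2555  0.3102] psi -81.23 tilt -0.99686 F [-0.0158  0.1869 -0.269 ] Tq [-0.0049 -0.0396 -0.0279] w 0.0642 q [ 0.68  0.36 -0.43  1.5   0.15  1.4  -1.18]
total [ 2.9  2.4 46.1] per row [ 2.9  2.4 46.1] turn to -81.3: 0.1
```

View pics/side16.png

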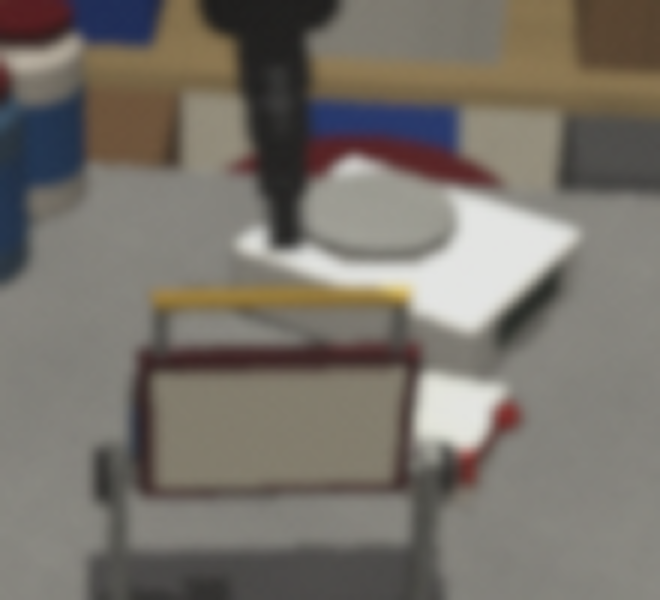

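View pics/top16.png

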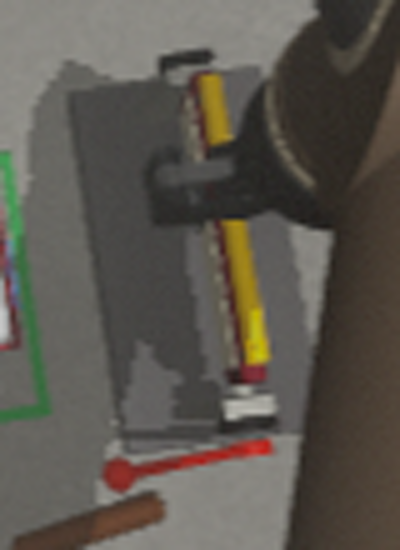

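>>> send_rows --rows '[[[1, 1, 12], 0, 0.5], [[1, 1, 16], 0, 0.5], [[1, 0, 14], 0, 0.5], [[0, 0, 4], 0, 0.5], [[0, 0, 0], 0, 0.5]]'

```text
time: 17.95
tcp_pos: [0.5221, -0.2565, 0.2638]
orientation: [-3.106, -0.241, 0.11]
ft_force: [-0.2, -0.6, 0.9]
gripper_width: 0.0639
```

```bash
python3 -c "
from cad import *
show();to((.521,-.2565,.264))
c=cam('side')
im=cv2.cvtColor(c['img'],cv2.COLOR_RGB2BGR)[90:190,220:330]
cv2.imwrite('pics/side17.png',cv2.resize(im,None,fx=6,fy=6,interpolation=cv2.INTER_CUBIC)[:600])
"
```

```text
t 17.95 tcp [ 0.5221 -0.2565  0.2638] psi -81.18 tilt -0.99723 F [-0.1538 -0.6007  0.8583] Tq [-0.0461 -0.106  -0.0111] w 0.0639 q [ 0.68  0.39 -0.43  1.57  0.17  1.3  -1.19]
total [-1.1 -0.1 -0.1] per row [-1.1 -0.1 -0.1] turn to -81.3: 0.1
```

View pics/side17.png

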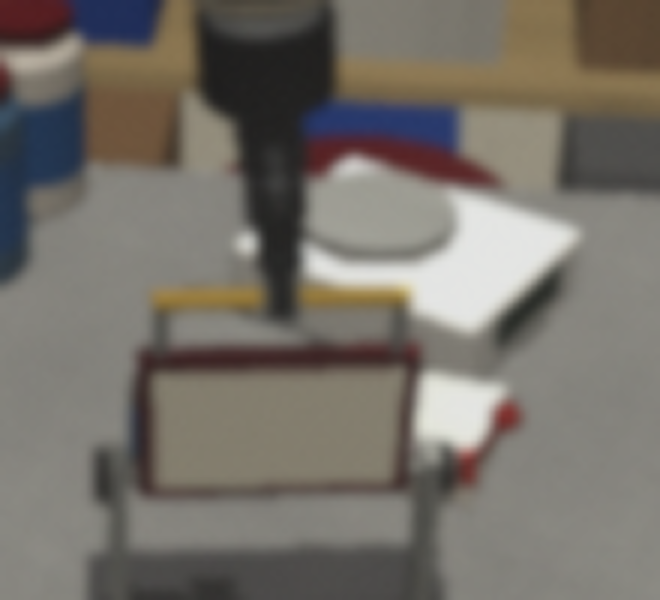

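>>> send_rows --rows '[[[0, 0, 0], 0, -1], [[0, 0, 0], 0, -1], [[0, 0, 0], 0, -1], [[0, 0, 0], 0, -1], [[0, 0, 0], 0, -1], [[0, 0, 0], 0, -1]]' --grip_force 40

```text
time: 18.6
tcp_pos: [0.523, -0.2559, 0.2664]
orientation: [-3.107, -0.242, 0.106]
ft_force: [-0.1, 1.6, -0.2]
gripper_width: 0.0095
```

```bash
python3 -c "
from cad import *
show();
c=cam('side')
im=cv2.cvtColor(c['img'],cv2.COLOR_RGB2BGR)[90:190,220:330]
cv2.imwrite('pics/side18.png',cv2.resize(im,None,fx=6,fy=6,interpolation=cv2.INTER_CUBIC)[:600])
"
```

```text
t 18.6 tcp [ 0.523  -0.2559  0.2664] psi -81.14 tilt -0.99744 F [-0.0537  1.6426 -0.1543] Tq [ 0.1666 -0.0564 -0.0447] w 0.0095 q [ 0.68  0.39 -0.43  1.56  0.17  1.3  -1.19]
```

View pics/side18.png

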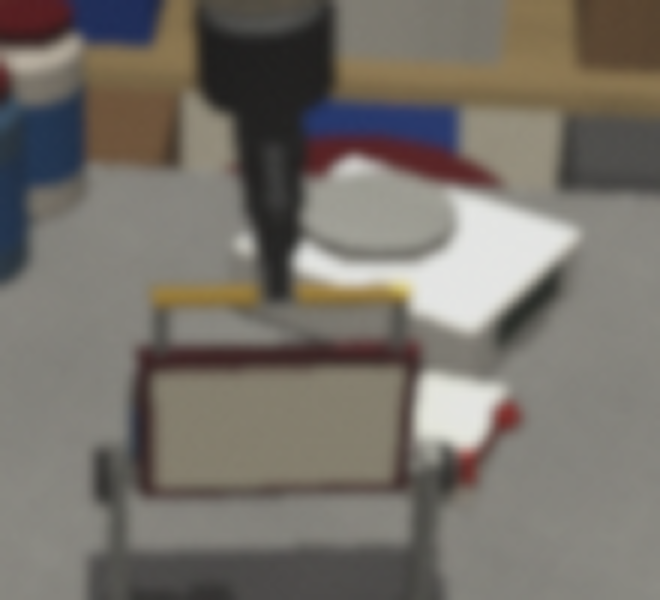

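>>> send_rows --rows '[[[0, 0, 0], 0, 0], [[0, 0, 0], 0, 0], [[0, 0, 0], 0, 0], [[0, 0, 9], 0, 0], [[0, 0, 7], 0, 0], [[0, 0, 0], 0, 0]]'

```text
time: 19.25
tcp_pos: [0.5219, -0.2566, 0.2491]
orientation: [-3.109, -0.241, 0.105]
ft_force: [0.1, -0.1, -0.4]
gripper_width: 0.0428
```

```bash
python3 -c "
from cad import *
show();to((.521,-.2565,.250))"
```

```text
t 19.25 tcp [ 0.5219 -0.2566  0.2491] psi -81.19 tilt -0.99751 F [ 0.1237 -0.1094 -0.4073] Tq [-0.0282 -0.0638 -0.0033] w 0.0428 q [ 0.68  0.4  -0.43  1.59  0.17  1.26 -1.2 ]
total [-0.9 -0.3 -0.9] per row [-0.9 -0.3 -0.9] turn to -81.3: 0.1
```

>>> send_rows --rows '[[[0, 0, 0], 0, -1], [[0, 0, 0], 0, -1], [[0, 0, 0], 0, -1], [[0, 0, 0], 0, -1], [[0, 0, 0], 0, -1]]' --grip_force 50

```text
time: 19.75
tcp_pos: [0.5217, -0.2563, 0.2488]
orientation: [-3.108, -0.241, 0.106]
ft_force: [-0.7, 0.4, -1.0]
gripper_width: 0.01
```

```bash
python3 -c "
from cad import *
show();
c=cam('side')
im=cv2.cvtColor(c['img'],cv2.COLOR_RGB2BGR)[90:190,220:330]
cv2.imwrite('pics/side19.png',cv2.resize(im,None,fx=6,fy=6,interpolation=cv2.INTER_CUBIC)[:600])
"
```

```text
t 19.75 tcp [ 0.5217 -0.2563  0.2488] psi -81.18 tilt -0.99744 F [-0.6817  0.4164 -0.9561] Tq [ 0.0332 -0.0478 -0.015 ] w 0.01 q [ 0.68  0.4  -0.43  1.59  0.17  1.26 -1.2 ]
```

View pics/side19.png

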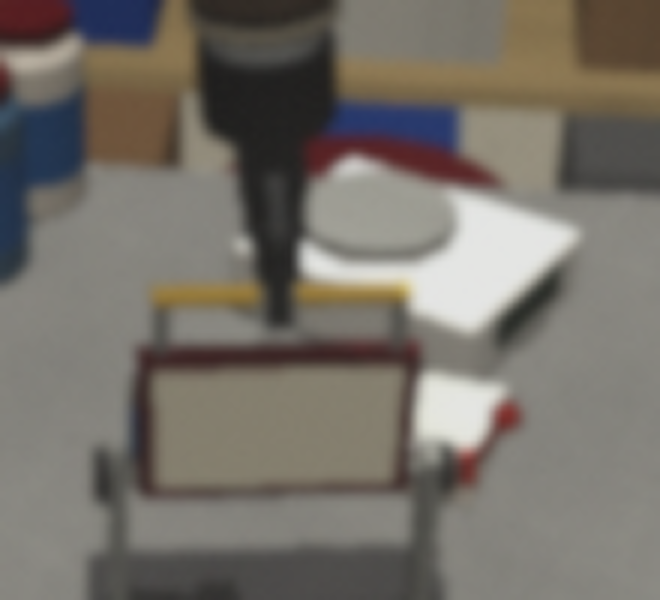

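```bash
cat > arc.py <<'E'
from plan import *
lo=np.array([.5237,-.2741]);lx=np.array([-.1513,.9885]);ly=np.array([-lx[1],lx[0]])
def bar(a): return np.r_[lo+.14*np.sin(a)*lx,.135+.14*np.cos(a)]
def arc(a0,a1,n):
    _,p,psi,R=st()
    A=np.linspace(a0,a1,n+1)
    for k in range(n): print((R.T@(bar(A[k+1])-bar(A[k]))*1000).round(1).tolist())
    print('end tcp',p+bar(a1)-bar(a0))
E
python3 -c "
from arc import *
arc(.128,.68,11)"
```

```text
[0.1, -6.9, 1.3]
[0.1, -6.8, 1.6]
[0.1, -6.7, 1.9]
[0.2, -6.6, 2.3]
[0.2, -6.5, 2.6]
[0.2, -6.4, 2.9]
[0.2, -6.2, 3.2]
[0.2, -6.1, 3.6]
[0.3, -5.9, 3.9]
[0.3, -5.7, 4.1]
[0.3, -5.5, 4.4]
end tcp [ 0.511  -0.187   0.2187]
```

>>> send_rows --rows '[[[0, -6, 1.2], 0, -1], [[0, -7, 1.6], 0, -1], [[0, -7, 2], 0, -1], [[0, -6.5, 2.3], 0, -1], [[0, -6.5, 2.6], 0, -1], [[0, -6.5, 3], 0, -1]]'

```text
time: 20.4
tcp_pos: [0.5187, -0.2339, 0.2442]
orientation: [3.126, 0.222, -0.083]
ft_force: [-1.2, -7.6, 9.8]
gripper_width: 0.0104
```

```bash
python3 -c "
from arc import *
show();_,p,_,_=st();print((p[:2]-lo)@lx,(p[:2]-lo)@ly)
c=cam('side')
im=cv2.cvtColor(c['img'],cv2.COLOR_RGB2BGR)[90:190,220:330]
cv2.imwrite('pics/side20.png',cv2.resize(im,None,fx=6,fy=6,interpolation=cv2.INTER_CUBIC)[:600])
"
```

```text
t 20.4 tcp [ 0.5187 -0.2339  0.2442] psi -81.86 tilt -0.99859 F [-1.1913 -7.5551  9.8262] Tq [-1.8836  0.3196  0.2062] w 0.0104 q [ 0.65  0.36 -0.44  1.65  0.19  1.21 -1.26]
0.04051079680054099 -0.0010932341683116925
```

View pics/side20.png

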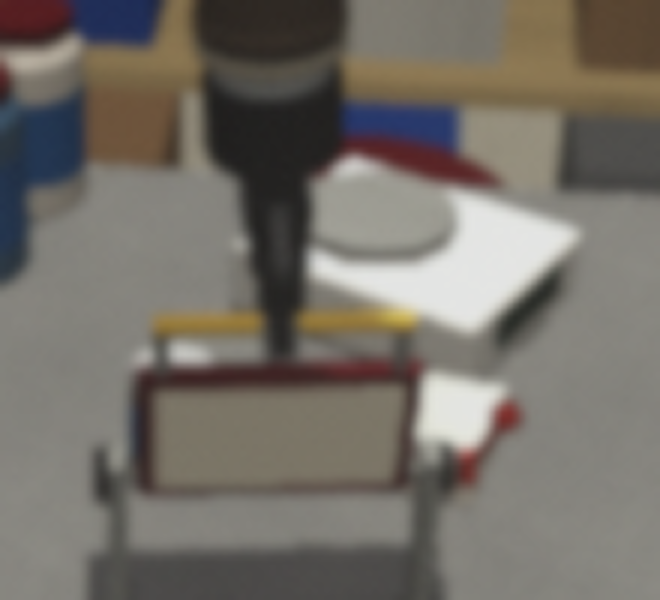

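>>> send_rows --rows '[[[0, -9, 4], 0, -1], [[0, -9, 4.5], 0, -1], [[0, -9, 5], 0, -1], [[0, -9, 5], 0, -1], [[0, -9, 5.5], 0, -1]]'

```text
time: 20.95
tcp_pos: [0.5139, -0.2009, 0.2282]
orientation: [3.103, 0.208, -0.062]
ft_force: [-0.1, -6.0, 5.3]
gripper_width: 0.0102
```

```bash
python3 -c "
from arc import *
show();_,p,_,_=st();x=(p[:2]-lo)@lx;print(x,(p[:2]-lo)@ly,'tilt',np.arcsin(x/.14), 'z off', p[2]-.135-np.sqrt(.14**2-x*x))
"
```

```text
t 20.95 tcp [ 0.5139 -0.2009  0.2282] psi -82.29 tilt -0.99873 F [-0.0613 -6.0193  5.2503] Tq [-1.53    0.1239  0.2314] w 0.0102 q [ 0.61  0.34 -0.45  1.73  0.2   1.15 -1.34]
0.07380881406828327 -0.001384014529905261 tilt 0.5553089064356134 z off -0.02577941386698733
```

>>> send_rows --rows '[[[0, -9, 6], 0, -1], [[0, -8, 6], 0, -1], [[0, 0, 0], 0, -1]]'

```text
time: 21.25
tcp_pos: [0.5119, -0.1872, 0.2183]
orientation: [3.095, 0.207, -0.055]
ft_force: [1.3, 2.7, -8.6]
gripper_width: 0.0098
```

```bash
cat > lm.py <<'E'
from arc import *
from meas2 import red,yel
def lf(P): P=np.array(P);return np.array([(P[:2]-lo)@lx,(P[:2]-lo)@ly,P[2]])
def inplane(c,uv,y):
    # intersect ray with plane light-y = y
    o,d=ray(c,*uv);n=np.r_[ly,0];s=(y-(o-np.r_[lo,0])@n)/(d@n);L=lf(o+d*s);return L,np.arctan2(L[0],L[2]-.135),np.hypot(L[0],L[2]-.135)
def crops(t):
    for n,(x0,y0,x1,y1) in (('side',(235,125,325,205)),('top',(290,160,370,265))):
        c=cam(n);im=cv2.cvtColor(c['img'],cv2.COLOR_RGB2BGR)[y0:y1,x0:x1];f=7 if n=='side' else 5.5
        cv2.imwrite('pics/%s%s.png'%(n,t),cv2.resize(im,None,fx=f,fy=f,interpolation=cv2.INTER_CUBIC))
E
python3 -c "
from lm import *
show();_,p,_,_=st();x=(p[:2]-lo)@lx;print(x,'tilt',np.arcsin(x/.14), 'z off', p[2]-.135-np.sqrt(.14**2-x*x))
crops('21')
for n in('side','top'):
    c=load(n)
    for nm,f in(('red',red),('yel',yel)):
        k,l,s_,ce=cv2.connectedComponentsWithStats(f(c).astype(np.uint8))
        for i in range(1,k):
            if s_[i,4]>8: print(n,nm,s_[i],ce[i])
"
```

```text
t 21.25 tcp [ 0.5119 -0.1872  0.2183] psi -82.32 tilt -0.9986 F [ 1.2694  2.7235 -8.6398] Tq [ 0.4835 -0.3434  0.1734] w 0.0098 q [ 0.59  0.33 -0.45  1.76  0.21  1.12 -1.38]
0.08767610707141893 tilt 0.6767439859114235 z off -0.025881954599591014
```

View pics/side21.png

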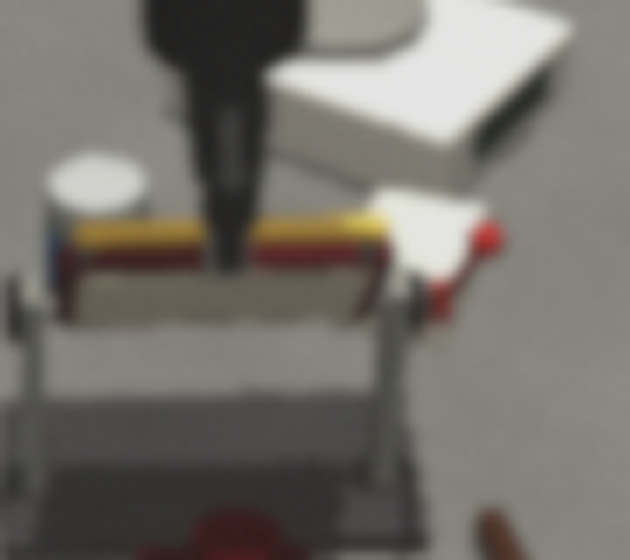

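View pics/top21.png

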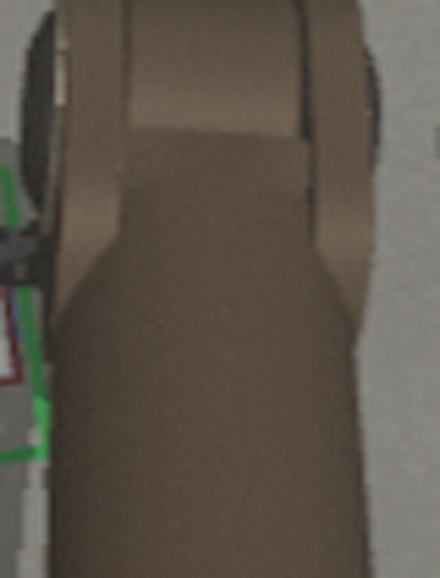

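```bash
python3 -c "
from lm import *
c=load('side');q=lambda x,y:(234.57+x/7,124.57+y/7)
print('ball',inplane(c,q(487,238),.122))
for x,y,ly_ in((78,238,-.075),(385,226,.075),(300,231,.0342),(180,235,-.025)): print(inplane(c,q(x,y),ly_))
"
```

```text
ball (array([0.0997, 0.122 , 0.245 ]), np.float64(0.736235616392429), np.float64(0.1485000043822344))
(array([ 0.1417, -0.075 ,  0.2794]), np.float64(0.7760589174061252), np.float64(0.20226846823146774))
(array([0.0835, 0.075 , 0.2419]), np.float64(0.6628966052598497), np.float64(0.13568430939821546))
(array([0.0799, 0.0342, 0.2375]), np.float64(0.6619683884071981), np.float64(0.1299674520883415))
(array([ 0.0906, -0.025 ,  0.2441]), np.float64(0.6928914521208027), np.float64(0.14179091391967003))
```

```bash
cat >> lm.py <<'E'
from scipy.optimize import brentq
def cyl(c,uv,r=.14):
    # ray vs cylinder radius r about hinge axis: first hit side with front upper surface
    o,d=ray(c,*uv);O=lf(o);D=np.array([d[:2]@lx,d[:2]@ly,d[2]])
    a=D[0]**2+D[2]**2;b=2*(O[0]*D[0]+(O[2]-.135)*D[2]);k=O[0]**2+(O[2]-.135)**2-r*r
    s=(-b-np.sqrt(b*b-4*a*k))/2/a;P=O+D*s;return P.round(4),np.arctan2(P[0],P[2]-.135).round(4)
E
python3 -c "
from lm import *
c=load('side');q=lambda x,y:(234.57+x/7,124.57+y/7)
print('ball',cyl(c,q(487,238)))
for x,y in((78,238),(385,226),(300,231),(180,235)): print(cyl(c,q(x,y)))
"
```

```text
ball (array([0.0926, 0.1236, 0.24  ]), np.float64(0.7226))
(array([ 0.0894, -0.074 ,  0.2427]), np.float64(0.6925))
(array([0.0872, 0.0744, 0.2445]), np.float64(0.6724))
(array([0.0885, 0.0331, 0.2435]), np.float64(0.684))
(array([ 0.089 , -0.0249,  0.243 ]), np.float64(0.6894))
```

>>> send_rows --rows '[[[0, -6, 5], 0, -1], [[0, -3, 3], 0, -1], [[0, 0, 0], 0, -1]]'

```text
time: 21.65
tcp_pos: [0.5109, -0.1806, 0.2124]
orientation: [3.091, 0.204, -0.053]
ft_force: [0.8, 1.3, -5.3]
gripper_width: 0.0102
```

```bash
python3 -c "
from lm import *
show();_,p,_,_=st();x=(p[:2]-lo)@lx;print(x,'tilt',np.arcsin(x/.14), 'z off', p[2]-.135-np.sqrt(.14**2-x*x))
"
```

```text
t 21.65 tcp [ 0.5109 -0.1806  0.2124] psi -82.39 tilt -0.9985 F [ 0.7832  1.2801 -5.337 ] Tq [-0.0311 -0.2103  0.2256] w 0.0102 q [ 0.58  0.33 -0.46  1.78  0.22  1.1  -1.4 ]
0.09437065683628477 tilt 0.7397132394528154 z off -0.026012511034789673
```

```bash
python3 -c "
from lm import *
crops('22')"
```

```text
(no output)
```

View pics/side22.png

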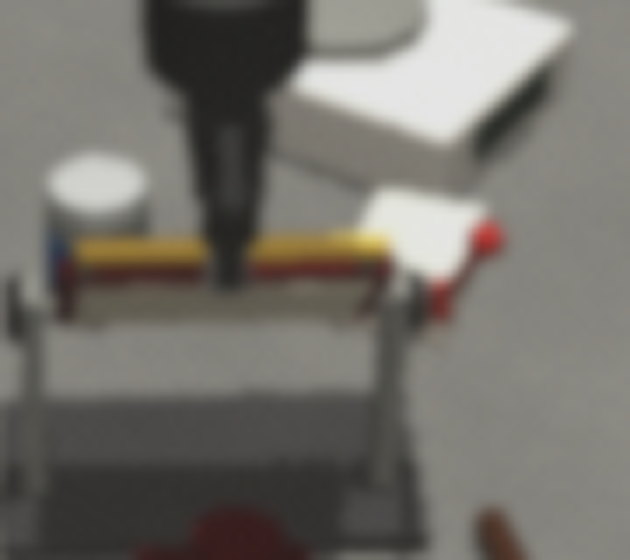

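```bash
cat > colmeas.py <<'E'
from lm import *
from meas2 import red
# sub-pixel centreline of the yellow bar per column, weighted by yellowness (R+G)/2-B ; ball by redness
c=load('side');im=c['img'].astype(float)
Y=np.clip((im[...,0]+im[...,1])/2-im[...,2]-25,0,None);res=[]
lo_r,hi_r=150,172
for u in list(range(249,262))+list(range(273,287)):
    w=Y[lo_r:hi_r,u].copy()
    if w.sum()>60:
        v=(w*np.arange(lo_r,hi_r)).sum()/w.sum();P,a=cyl(c,(u,v));res.append((P[1],a,v))
res=np.array(res);k=np.polyfit(res[:,0],res[:,1],1);print('bar tilt mid',k[1],'slope/m',k[0],'at .122',np.polyval(k,.122),'rms',np.std(res[:,1]-np.polyval(k,res[:,0])))
Rr=np.clip(im[...,0]-np.maximum(im[...,1],im[...,2])-60,0,None)
w=Rr[153:164,300:310];v,u=np.indices(w.shape);U=300+(u*w).sum()/w.sum();V=153+(v*w).sum()/w.sum();print('ball px',U,V,cyl(c,(U,V)))
E
python3 colmeas.py
```

```text
bar tilt mid 0.7425662068962352 slope/m -0.013793112937582924 at .122 0.74088344711785 rms 0.0024993423929221964
ball px 304.06461538461537 158.40307692307692 (array([0.0921, 0.1233, 0.2404]), np.float64(0.7184))
```

>>> send_rows --rows '[[[0, 0, 0], 0, -0.6], [[0, 0, 0], 0, -0.3], [[0, 0, 0], 0, 0], [[0, 0, -15], 0, 0], [[0, 0, -30], 0, 0], [[0, 0, -40], 0, 0], [[0, 25, -20], 0, 0], [[0, 40, -10], 0, 0]]'

```text
time: 22.55
tcp_pos: [0.5234, -0.2358, 0.3322]
orientation: [3.096, 0.214, -0.057]
ft_force: [0.9, -0.4, -0.3]
gripper_width: 0.0424
```

>>> send_rows --rows '[[[0, 40, 0], 0, 0], [[0, 30, 0], 0, 0], [[0, 0, 0], 0, 0]]'

```text
time: 22.85
tcp_pos: [0.5335, -0.3138, 0.3375]
orientation: [3.092, 0.204, -0.051]
ft_force: [0.2, -1.2, -1.0]
gripper_width: 0.0425
```

```bash
python3 -c "
from lm import *
crops('23');show()"; python3 colmeas.py
```

```text
t 22.95 tcp [ 0.534  -0.3093  0.3375] psi -82.15 tilt -0.99866 F [ 0.3867  1.0493 -0.3459] Tq [ 0.0346 -0.037   0.0305] w 0.0427 q [ 0.7   0.36 -0.4   1.42  0.19  1.4  -1.14]
bar tilt mid 0.737474084678154 slope/m 0.0014315508129655863 at .122 0.7376487338773358 rms 0.0011783171046426677
ball px 303.9166666666667 158.66666666666666 (array([0.0928, 0.1228, 0.2398]), np.float64(0.7249))
```

View pics/side23.png

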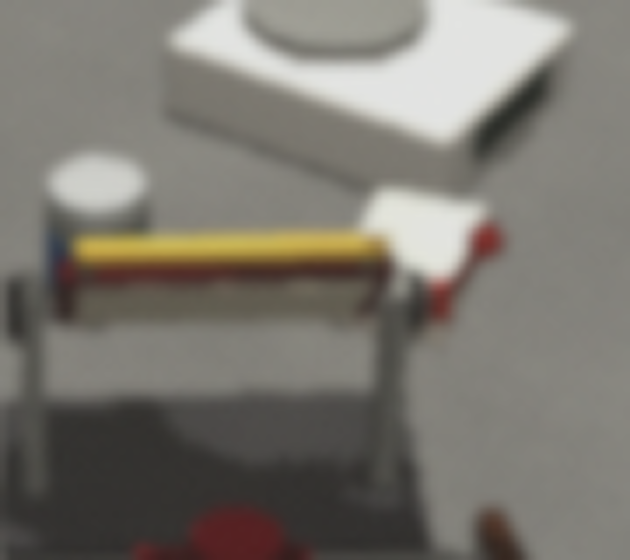

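View pics/top23.png

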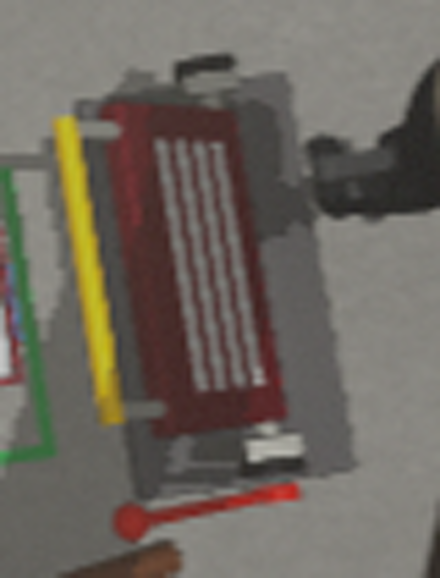

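```bash
cat > colmeas2.py <<'E'
from lm import *
c=load('top');im=c['img'].astype(float)
Y=np.clip((im[...,0]+im[...,1])/2-im[...,2]-40,0,None);L=[]
for v in range(185,234):
    w=Y[v,296:316]
    if w.sum()>60: L.append((v,296+(w*np.arange(20)).sum()/w.sum()))
L=np.array(L);k=np.polyfit(L[:,0],L[:,1],1)
Rr=np.clip(im[...,0]-np.maximum(im[...,1],im[...,2])-60,0,None)
w=Rr[250:260,309:318];v,u=np.indices(w.shape);U=309+(u*w).sum()/w.sum();V=250+(v*w).sum()/w.sum()
print('ball px',U,V,'line at ball',np.polyval(k,V),'rms',np.std(L[:,1]-np.polyval(k,L[:,0])))
print('ball',cyl(c,(U,V)),'bar',[cyl(c,(np.polyval(k,v),v)) for v in(185,208,231)],'ext',cyl(c,(np.polyval(k,V),V)))
E
python3 colmeas2.py
python3 - <<'E'
import sys;sys.path.insert(0,'.')
from plan import *
c=load('top');print(c['img'][248:262,307:322,0]);print(c['img'][248:262,307:322,1])
c=load('side');print(c['img'][152:166,298:310,0]);print(c['img'][152:166,298:310,1])
E
```

```text
ball px 313.8101694915254 254.57966101694916 line at ball 312.79212567899793 rms 0.1278053533519846
ball (array([0.0924, 0.1223, 0.2402]), np.float64(0.7206)) bar [(array([ 0.094 , -0.0641,  0.2388]), np.float64(0.7357)), (array([ 0.0942, -0.0015,  0.2386]), np.float64(0.7382)), (array([0.0945, 0.0601, 0.2383]), np.float64(0.7406))] ext (array([0.0947, 0.122 , 0.2381]), np.float64(0.743))
[[100 101 101 101 100 100  99  79  67  74  73  72  90  96  99]
 [100 101 101 103 103 101  99  79  65  73  74  72  89  99  96]
 [101 100  99 102 103  99  98  86  71  70  73  95 101 106 111]
 [102 102 101 102 102  96  93  96  95 101 123 137 134 134 135]
 [100 101 101  97 100 111 120 121 115 106 113 116 115 116 116]
 [102 101 101 100 110 124 132 133 129 116 113 118 120 121 122]
 [ 99 101 101 103 117 130 137 141 135 126 122 122 122 118 129]
 [100 101 100 104 118 133 140 142 138 125 121 114 121 132 136]
 [102 102 102  98 111 125 133 136 131 125 129 133 135 136 137]
 [101 100 100  97 100 114 122 126 125 131 139 136 137 136 137]
 [ 99 101  99  98 100  98  97  95 121 138 120  95  82  83 106]
 [101  99 101 1
[... 1787 characters left out ...]
123 127 131 132 132 133 132 133 132]
 [179 167 158 156 155 151 142 134 132 133 133 134]
 [210 204 199 197 191 178 155 137 131 132 132 133]
 [223 223 221 218 209 185 154 133 129 130 130 133]
 [227 227 225 217 198 164 128 113 118 127 130 131]
 [227 226 222 203 167 121  88  86 105 122 129 130]
 [227 226 217 185 131  82  60  65  90 113 126 130]
 [227 226 213 172 109  61  50  58  82 109 125 130]
 [227 225 209 164  99  58  54  65  88 112 127 130]
 [226 221 197 148  91  68  74  88 105 119 127 129]
 [223 210 175 122  86  89 103 112 121 126 129 130]
 [207 185 141  98  93 109 121 126 128 129 130 129]
 [166 140 104  87 102 120 128 129 130 129 129 128]
 [107  92  81  93 113 126 130 131 131 130 129 128]]
```

```bash
python3 -c "
from lm import *
cam('side','side24');cam('top','top24')
c=load('top');im=cv2.cvtColor(c['img'],cv2.COLOR_RGB2BGR)[160:270,210:360]
cv2.imwrite('pics/top25.png',cv2.resize(im,None,fx=5,fy=5,interpolation=cv2.INTER_CUBIC)[:600]);show()"; python3 colmeas2.py;python3 colmeas.py
```

```text
t 23.05 tcp [ 0.5344 -0.3072  0.3378] psi -81.96 tilt -0.99869 F [0.1732 1.0102 0.1252] Tq [ 0.0573 -0.0493  0.0246] w 0.0428 q [ 0.7   0.36 -0.4   1.43  0.19  1.4  -1.14]
ball px 313.7819420783646 254.603066439523 line at ball 312.8401411950004 rms 0.12584951050530516
ball (array([0.0924, 0.1223, 0.2401]), np.float64(0.7213)) bar [(array([ 0.094 , -0.0641,  0.2388]), np.float64(0.7361)), (array([ 0.0942, -0.0015,  0.2386]), np.float64(0.7381)), (array([0.0944, 0.0601, 0.2384]), np.float64(0.74))] ext (array([0.0946, 0.1221, 0.2382]), np.float64(0.742))
bar tilt mid 0.7379779676428885 slope/m 0.017087859965794542 at .122 0.7400626865587154 rms 0.001569643082780391
ball px 303.92 158.64 (array([0.0928, 0.1228, 0.2399]), np.float64(0.7242))
```

View pics/side24.png

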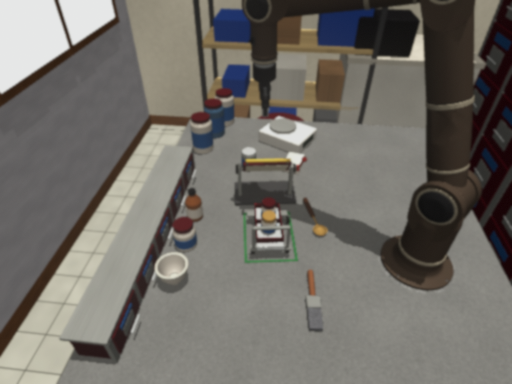

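View pics/top25.png

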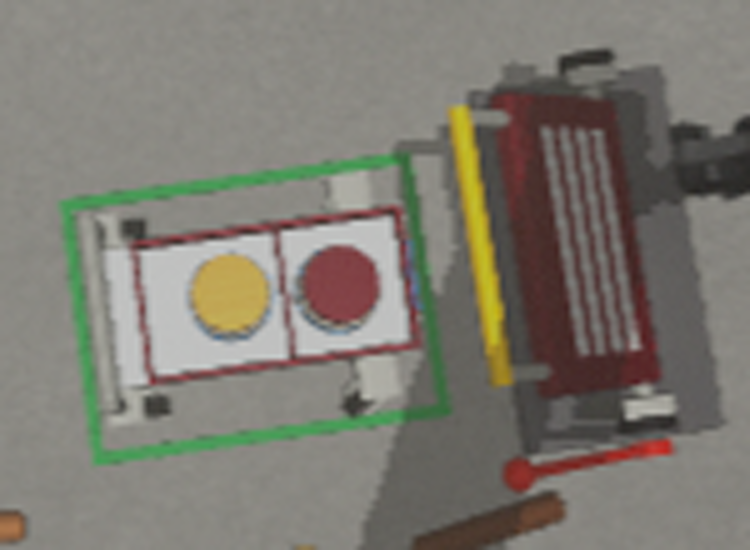

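>>> send_rows --rows '[[[0, 10, -10], 0, 0], [[0, 0, 0], 0, 0], [[0, 0, 0], 0, 0]]'

```text
time: 23.35
tcp_pos: [0.5368, -0.312, 0.3483]
orientation: [3.094, 0.226, -0.05]
ft_force: [0.9, -1.1, 0.4]
gripper_width: 0.0424
```

```bash
python3 -c "
from lm import *
cam('side');cam('top');show()"; python3 colmeas2.py;python3 colmeas.py; python3 -c "
from h import *
print(workorder.finish_job())"
```

```text
t 23.45 tcp [ 0.5368 -0.3124  0.3484] psi -81.64 tilt -0.99873 F [ 0.3434 -0.0408  0.1042] Tq [ 0.076  -0.08    0.0135] w 0.0425 q [ 0.7   0.37 -0.4   1.4   0.19  1.42 -1.13]
ball px 313.77386934673365 254.5745393634841 line at ball 312.8051005736993 rms 0.12094221758703587
ball (array([0.0925, 0.1223, 0.2401]), np.float64(0.7213)) bar [(array([ 0.094 , -0.0641,  0.2388]), np.float64(0.7359)), (array([ 0.0942, -0.0015,  0.2386]), np.float64(0.7382)), (array([0.0944, 0.0601, 0.2383]), np.float64(0.7404))] ext (array([0.0947, 0.122 , 0.2381]), np.float64(0.7427))
bar tilt mid 0.737822378054447 slope/m 0.014024900226781257 at .122 0.7395334158821143 rms 0.0016273907689991131
ball px 303.9166666666667 158.66666666666666 (array([0.0928, 0.1228, 0.2398]), np.float64(0.7249))
the job is handed in; nothing more can be done
None
```

The caddy is parked and the light panel is set close to the pointer; I handed the job in at about 23.5 s of the 54 s.

**Caddy:**
- Two grasps slipped off the bar because they were too high; the caddy shifted a few millimetres. The third, lower grasp held.
- I rolled it straight for about 80 mm. The left castor was then trailing straight, and the right one looked close to straight in the side view, though I did not measure it. After that I steered it onto the outline and let go.
- Measured after letting go, it was about 1 mm off centre. Its heading read between -81.4° and -82.9° by different edges, against -81.3° for the outline. Both pots are upright.

**Panel:**
- My first grip on the yellow bar was also too shallow, so I took it again lower. I then tilted it forward, let go and backed off.
- The bar read 0.738 rad in both views and held there for the last half second of checks.
- The red ball read 0.721 rad from the top view and 0.725 rad from the side. Part of that comes from the pointer's arm pulling the ball's centre off; reading the ball's edges by eye gives about 0.73.
- So the panel is probably 0.01 to 0.015 rad too far forward, about 1 to 2 mm at the bar. I left it there.

**Rest of the scene:** I aimed no move at the pointer or the other things on the counter, and they look the same in the last pictures; I did not measure them. The tool drifted 3 to 4 degrees off vertical near the light, with no visible effect.

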